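# Turn a glued-up tray rim-down against the fence of the gluing plate

### The arm

A 6-joint arm with a two-finger parallel gripper is mounted at the origin on the work surface. World frame = base frame: x ahead of the robot, y to its left, z up, the work surface at z = 0. Lengths are in m, angles in degrees, forces in N, time in s.
With the tool pointing down it reaches from about 0.3 to 0.75 m from the base axis. Payload 8.5 kg.
Tool frame: the origin (TCP) lies midway between the tips of the shut fingers; the grasp point (between the pads) lies 19 mm behind it; z points along the fingers, y is the direction in which the jaws open and shut (so a half turn about z gives the same grasp; the last joint's range is limited). The gripper opens to 85 mm and grips with 20 to 120 N. Pads are 22 mm wide; open, the fingers measure 114 mm over their backs; the gripper's body (76 mm by 85 mm) begins 54 mm behind the grasp point. The pads swing forward as they close: fully open they stand 13 mm farther back than shut.
Start: joints at [-82.237, 21.807, 74.336, -0, 83.858, -12.336], TCP at [0.189, -0.516, 0.197] pointing down, gripper open.
Joint ranges: [-178.18, 178.18], [-50.72, 133.34], [12.68, 142.11], [-81.47, 261.47], [9.98, 163.14], [-165.26, 165.26]. Speed limits (degrees/s): [136.94, 136.94, 180, 180, 180, 180].

### API

Orientations are given as a 3x3 rotation matrix whose columns are the frame's x, y, z axes.
In Python, from rig import env, eyes, close_job gives the robot as it stands.
- The arm moves only by the tool jog_arm, never from a script. Its argument "deltas" is one flat list of numbers, 7 for each row, row after row: the shift along the tool's x, y, z in units of 0.75 m (1.0 is 0.75 m), then the turn, a rotation vector about the tool's x, y, z in units of 180 degrees (1.0 is 180 degrees), then the gripper command: -1 is fully open, 1 is shut, values between are in proportion. In form: [dx, dy, dz, ax, ay, az, fingers, dx, dy, dz, ax, ay, az, fingers, ...]. A call has 1 to 12 rows; each row is the pose to reach, as a shift and turn from the pose commanded when the call began, along the tool's axes at that moment, turning the shorter way round; what a row does not reach only later rows make up. A row lasts 1/12 s, in which the tool goes at most 41.7 mm and 7.16 degrees, less where a joint would pass 70% of its speed; a pose out of reach is approached as far as the arm can. A call with a number of a shift or a turn outside -1 to 1 is refused whole. A call with a gripper value outside its range is refused whole. The fingers move at their own pace and stop on an object; "grip_force" is the grip in N (left out, the last holds). Time passes only in rows, so rows that repeat a pose let the fingers close. It gives the time, the measured TCP pose, the force and the opening at its end, in the units of the state.
- env.observe(): the state, without advancing time (a new reading comes with each control period).
- eyes.get_image(name): name is "scene" or "top" or "wrist"; returns the picture (400x640x3 uint8, red, green, blue); there is no depth.
- eyes.camera_params(name): a dict with "intrinsics" (3x3 intrinsics, pixels), "k1" (the pictures are not rectified: a ray, as slopes to the right and down, at radius r is drawn at 1 + k1 r^2 times it, then the intrinsics apply), "R" (3x3) and "t" (3): a world point X has camera coordinates R X + t; the wrist camera has in their place "mount" (4x4, takes a point from camera to tool coordinates, whose origin is the TCP and whose axes are the flange's). Camera axes: x right, y down, z forward; pixel columns grow to the right and rows downward; lengths in m; the calibration is good to about 2 mm. A picture is of the moment at which its call begins: read the wrist's pose just before it. camera_params takes no time and is no camera call.
- close_job(): hands the job in, once; it reports no verdict.
The state is a dict: "time_s": time; "q": joint angles; "qvel": joint speeds; "joint_efforts": joint torques, N m; "position": TCP position; "tool_rot": TCP orientation; "ft_force": force on the tool from outside, world axes, zero at the start; "wrist_torque": the same for the moment, N m; "grip_width": finger opening in m.
Only numpy, scipy, OpenCV 4.12 (cv2) and the standard library are available. Lean on these libraries where they do the work, as an engineer would, in place of code of your own. Each camera call takes 0.05 s, during which the arm holds its last target.

### The job

The small wooden tray has just been glued up and stands open side up on the bench. Turn it over and set it open side down on the steel gluing plate, flat, with one of its sides snug and square against the plate's fence, so that its rim dries true. Lower it into place rather than dropping it, and leave the angle block, steel bar, clothes peg and glue bottle where they are.

Things in the scene. Friction and masses are not known exactly. Their poses are not given: they have to be found in the camera images.
- tray_centre (a point): Centre (half-way up) of the loose tray: plain light-wood open box, 72 mm long (its x), 54 mm wide (y), 44 mm high (z), walls and bottom 4 mm thick, about 60 g. z points from its bottom out through the open side: up at the start, when it stands on the bench with nothing within 40 mm. It can be gripped across its 54 mm width and also stands safely on any of its four walls.
- fence_foot (a point): Point on the fixed gluing plate (bright steel sheet, top 6 mm above the bench): on its top, at the foot of the fence's face, half-way along. x points into the fence, roughly the robot's left (world +y); y along the fence; z up. The fence is an aluminium angle 240 mm long, its face 25 mm high. In front of it (-x side) the plate is flat and free for 125 mm by 240 mm, but for the angle block.
- angle_block: Loose dark steel angle block, L-shaped in plan, 40 by 40 mm and 30 mm high, 190 g, standing on the plate 80 to 90 mm from the fence's middle on the -y side (the end away from the robot). Origin: centre of its underside. Leave it.
- steel_bar: Loose plain steel bar 110 by 36 by 22 mm, 650 g, lying on the bench. Origin: centre of its underside; y along it. Leave it.
- clothes_peg: Loose wooden spring clothes peg 72 mm long, 20 mm wide, 12 mm high, lying on the bench. Origin: centre of its underside; x along it. Leave it.
- glue_bottle: Loose white glue bottle with an orange nozzle, 58 mm in diameter, 162 mm tall, standing on the bench. Origin: centre of its underside. Leave it.
Things that resemble listed ones, but are neither listed nor needed, are in the scene too. Of the things that look like the part that bears tray_centre, the smallest one is meant.

How it is judged (in metres and radians):
On the way:
1. The tray, still held in the fingers, is turned open side down (within 35 degrees) and lowered onto the plate (its centre less than 50 mm above the plate's surface) (contact force between the fingers and tray above 0.5 N and angle between tray_centre's own z axis and vertical above 2.53 rad and z of tray_centre in the frame of fence_foot below 0.05 m and x of tray_centre in the frame of fence_foot between -0.125 and 0 m and y of tray_centre in the frame of fence_foot between -0.12 and 0.12 m), for 0.1 s.
At the end, for the whole second after the job is handed in: The tray rests open side down, flat on the gluing plate (within 5 degrees and 3 mm), released and still, with one side within 6 mm of the fence and square to it within 6 degrees, its centre no more than 90 mm from the fence's middle along it (angle between tray_centre's own z axis and vertical above 3.05 rad and z of tray_centre in the frame of fence_foot between 0.019 and 0.025 m and y of tray_centre in the frame of fence_foot between -0.09 and 0.09 m and x of tray_centre in the frame of fence_foot below -0.02 m and ((angle between the x axis of tray_centre and the x axis of fence_foot, either way round below 0.1 rad and x of tray_centre in the frame of fence_foot above -0.042 m) or (angle between the y axis of tray_centre and the x axis of fence_foot, either way round below 0.1 rad and x of tray_centre in the frame of fence_foot above -0.033 m)) and linear speed of tray below 0.02 m/s); the robot touches nothing.
It fails at once if The angle block is moved more than 25 mm (distance of angle_block from where it was at the start of the episode above 0.025 m).
It fails at once if The steel bar is moved more than 25 mm (distance of steel_bar from where it was at the start of the episode above 0.025 m).
It fails at once if The clothes peg is moved more than 25 mm (distance of clothes_peg from where it was at the start of the episode above 0.025 m).
It fails at once if The glue bottle is moved more than 25 mm (distance of glue_bottle from where it was at the start of the episode above 0.025 m).
It also fails if it takes over 48 s, if anything falls off the work surface, if the arm or the gripper's body presses on something with over 40 N, if the wrist force passes 120 N, or if a joint passes its speed limit or range.

## Working session

There is one attempt and no reset: what is moved stays moved. The work goes in short steps, Python scripts to look and compute and a tool call to move; the robot and the scene stay as the last step left them, time stands still between calls to the robot, and variables do not carry over. Pictures are saved under pics/ and viewed, and the job is handed in when it is done.

Besides the shell and the picture viewer there is one more tool, called after ">>>" by a JSON object that holds its "api" and its "payload". jog_arm: Moves the arm, as the interface text tells. Its arguments: {"type":"object","properties":{"deltas":{"type":"array"},"grip_force":{"type":"number"}},"required":["deltas"]}

```bash
mkdir -p pics; python3 - <<'E'
from rig import env,eyes
import cv2,numpy as np
print(env.observe())
for n in ["scene","top","wrist"]:
    im=eyes.get_image(n); cv2.imwrite(f"pics/a_{n}.png",im[:,:,::-1]); print(n,eyes.camera_params(n))
E
```

```text
{'time_s': 0.0, 'q': array([-8.22351373e+01,  2.18402842e+01,  7.43861948e+01, -7.87204098e-04,
        8.38597292e+01, -1.23382527e+01]), 'qvel': array([ 0.02158801, -0.10710769,  0.03767313, -0.01594571,  0.0491253 ,
        0.07285155]), 'joint_efforts': array([ 1.30434078e-04, -4.48463845e+01, -2.31278211e+01, -1.52126058e-04,
        4.84544769e-03, -3.90976808e-06]), 'position': array([ 0.18896263, -0.5161353 ,  0.19680996]), 'tool_rot': array([[ 9.39075089e-01,  3.43711986e-01, -2.16820947e-04],
       [ 3.43711917e-01, -9.39073959e-01,  1.48897525e-03],
       [ 3.08167738e-04, -1.47278351e-03, -9.99998868e-01]]), 'ft_force': array([-0.12783766,  1.31720774,  0.13928232]), 'wrist_torque': array([ 0.010522  , -0.01996553,  0.01644404]), 'grip_width': 0.08553612380811496}
scene {'intrinsics': array([[421.39936411,   0.        , 316.52239752],
       [  0.        , 421.39936411, 198.53323219],
       [  0.        ,   0.        ,   1.        ]]), 'k1': -0.11523054229592407, 'R': array([[-0.82155183,  0.57012323, -0.00347811],
       [ 0.43176107,  0.61816371, -0.65685312],
      
[... 358 characters left out ...]
 [-0.99910688, -0.00920952, -0.0412386 ],
       [ 0.04109667,  0.01510204, -0.99904104]]), 't': array([-0.03555397,  0.53021858,  1.27521244])}
wrist {'intrinsics': array([[281.48219441,   0.        , 319.18478314],
       [  0.        , 281.48219441, 205.40004199],
       [  0.        ,   0.        ,   1.        ]]), 'k1': -0.021529988011727917, 'mount': array([[-8.73897205e-04, -9.46870584e-01, -3.21613639e-01,
         8.30545662e-02],
       [ 9.99999395e-01, -6.12639744e-04, -9.13537513e-04,
        -6.32495769e-04],
       [ 6.67968502e-04, -3.21614242e-01,  9.46870547e-01,
        -1.76596027e-01],
       [ 0.00000000e+00,  0.00000000e+00,  0.00000000e+00,
         1.00000000e+00]])}
```

View pics/a_scene.png

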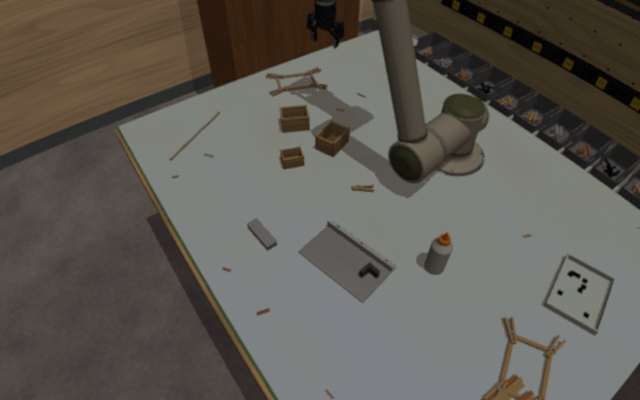

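View pics/a_top.png

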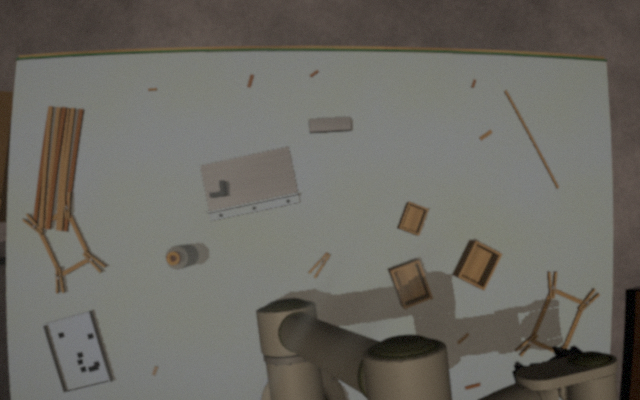

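View pics/a_wrist.png

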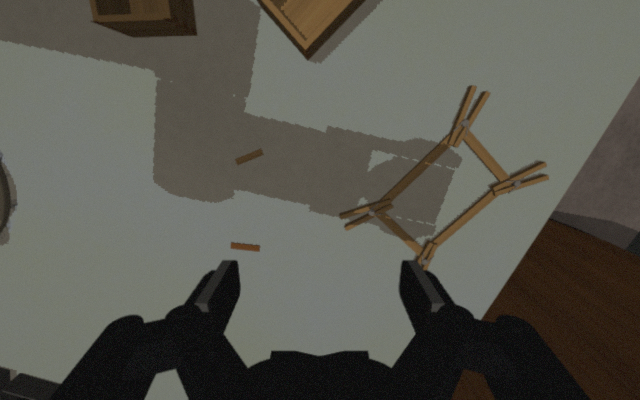

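The smallest tray is at about (412,218) in the top view. The plate is at about (250,183), with its fence strip along the edge nearer the robot, around (255,208). That conflicts with the note that the fence lies towards world +y, so I'll zoom in and measure it.

```bash
cat > h.py <<'E'
import numpy as np,cv2
from rig import env,eyes
def undist(P,n,c):
    K=c["intrinsics"]; d=np.array([c["k1"],0,0,0,0.])
    # model: xd = x(1+k1 r^2)
    return cv2.undistortPoints(np.array(P,float).reshape(-1,1,2),K,d).reshape(-1,2)
def cam(n,s=None):
    c=eyes.camera_params(n)
    if n=="wrist":
        T=np.eye(4);T[:3,:3]=s["tool_rot"];T[:3,3]=s["position"];T=T@c["mount"]
        Rwc=T[:3,:3];o=T[:3,3]
    else:
        Rwc=c["R"].T;o=-Rwc@c["t"]
    return c,Rwc,o
def onplane(P,n,z,s=None):
    c,R,o=cam(n,s); u=undist(P,n,c); d=np.c_[u,np.ones(len(u))]@R.T
    return o+d*((z-o[2])/d[:,2])[:,None]
def proj(X,n,s=None):
    c,R,o=cam(n,s); X=np.atleast_2d(X); p=(X-o)@R
    return cv2.projectPoints(p,np.zeros(3),np.zeros(3),c["intrinsics"],np.array([c["k1"],0,0,0,0.]))[0].reshape(-1,2)
E
python3 - <<'E'
import cv2,numpy as np
a=cv2.imread("pics/a_top.png"); b=cv2.imread("pics/a_scene.png")
def z(i,x,y,w,h,f): return cv2.resize(i[y:y+h,x:x+w],None,fx=f,fy=f,interpolation=cv2.INTER_CUBIC)
cv2.imwrite("pics/b1.png",z(a,190,110,250,150,3.2))
cv2.imwrite("pics/b2.png",z(b,240,130,200,180,3.3))
E
```

```text
(no output)
```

View pics/b1.png

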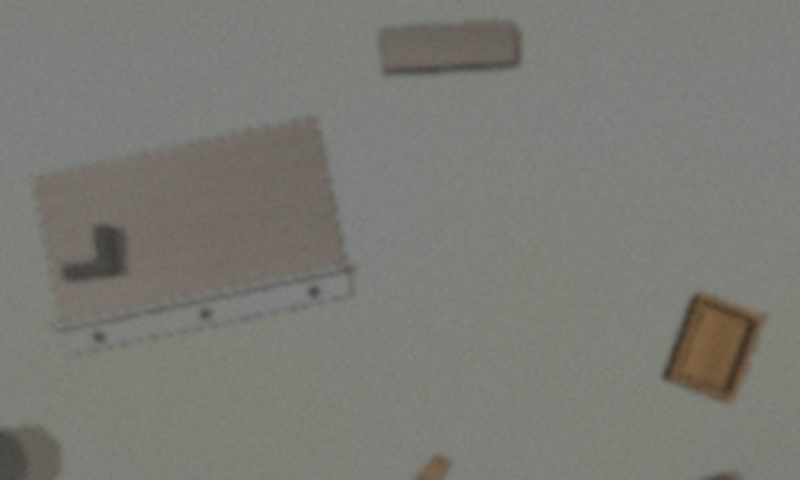

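View pics/b2.png

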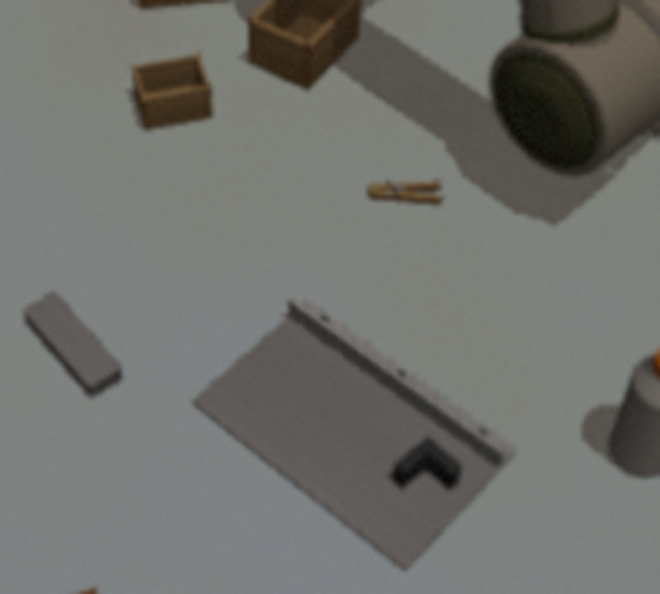

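```bash
cat > m.py <<'E'
from h import *
def blobs(f,lo=(8,80,50),hi=(25,255,255),amin=150):
    im=cv2.imread(f); hsv=cv2.cvtColor(im,cv2.COLOR_BGR2HSV)
    m=cv2.inRange(hsv,np.array(lo),np.array(hi)); m=cv2.morphologyEx(m,cv2.MORPH_CLOSE,np.ones((5,5)))
    for c in cv2.findContours(m,0,2)[0]:
        if cv2.contourArea(c)>amin: yield c
E
python3 - <<'E'
from m import *
print("cams",cam("top")[2],cam("scene")[2])
for c in blobs("pics/a_top.png"):
    r=cv2.minAreaRect(c); 
    if r[0][1]<330 and 380<r[0][0]<520:
        b=cv2.boxPoints(r); W=onplane(b,"top",.044)
        print(np.round(r[0]),W[:,:2].round(4).tolist(),W.mean(0).round(4),[np.linalg.norm(W[i]-W[i-1]).round(4) for i in range(4)])
q=lambda x,y:(190+x/3.2,110+y/3.2)
P=[q(60,329),q(345,269),q(37,177),q(316,117),q(69,354),q(353,296),q(352,264)]
print("plate z6",onplane(P,"top",.006).round(4)); print("z31",onplane(P,"top",.031).round(4))
s=lambda x,y:(240+x/3.3,130+y/3.3)
P=[s(286,318),s(500,465),s(193,402),s(405,570),s(290,300),s(515,450)]
print("scene z6",onplane(P,"scene",.006).round(4)); print("z31",onplane(P,"scene",.031).round(4))
# tray corners in scene, rim and foot
P=[s(133,66),s(202,56),s(210,85),s(140,97)]; print("tray rim scene",onplane(P,"scene",.044).round(4))
P=[s(148,128),s(212,117)]; print("tray foot scene",onplane(P,"scene",0).round(4))
# others
print("bar",onplane([q(450,45)],"top",.022),"peg",onplane([(320,264)],"top",.01))
E
```

```text
cams [ 0.47768731 -0.04992367  1.29533203] [1.02256213 0.6376201  1.01686208]
[411. 284.] [[0.365, -0.2144], [0.3924, -0.2892], [0.2928, -0.327], [0.2655, -0.2519]] [ 0.3289 -0.2706  0.044 ] [np.float64(0.1063), np.float64(0.0797), np.float64(0.1066), np.float64(0.0799)]
[477. 264.] [[0.3524, -0.3778], [0.445, -0.4245], [0.4057, -0.5061], [0.3128, -0.4588]] [ 0.379  -0.4418  0.044 ] [np.float64(0.0902), np.float64(0.1036), np.float64(0.0905), np.float64(0.1043)]
[413. 218.] [[0.4704, -0.2359], [0.5372, -0.26], [0.5187, -0.3126], [0.4519, -0.2883]] [ 0.4946 -0.2742  0.044 ] [np.float64(0.0556), np.float64(0.071), np.float64(0.0558), np.float64(0.0711)]
plate z6 [[0.5037 0.2531 0.006 ]
 [0.555  0.0193 0.006 ]
 [0.629  0.2751 0.006 ]
 [0.6795 0.0446 0.006 ]
 [0.4833 0.2452 0.006 ]
 [0.533  0.0125 0.006 ]
 [0.5591 0.0136 0.006 ]]
z31 [[0.5032 0.2472 0.031 ]
 [0.5535 0.0179 0.031 ]
 [0.6261 0.2688 0.031 ]
 [0.6756 0.0427 0.031 ]
 [0.4832 0.2395 0.031 ]
 [0.5319 0.0113 0.031 ]
 [0.5575 0.0124 0.031 ]]
scene z6 [[0.5617 0.0209 0.006 ]
 [0.5046 0.2511 0.006 ]
 [0.6815 0.0492 0.006 ]
 [0.6312 0.281  0.006 ]
 [0.5465 0.0061 0.006 ]
 [0.4843 0.2473 0.006 ]]
z31 [[0.5731 0.0361 0.031 ]
 [0.5174 0.2606 0.031 ]
 [0.69   0.0638 0.031 ]
 [0.6409 0.2898 0.031 ]
 [0.5583 0.0217 0.031 ]
 [0.4976 0.2569 0.031 ]]
tray rim scene [[ 0.5182 -0.3119  0.044 ]
 [ 0.4513 -0.2837  0.044 ]
 [ 0.4689 -0.2422  0.044 ]
 [ 0.5367 -0.2682  0.044 ]]
tray foot scene [[ 0.5323 -0.2648  0.    ]
 [ 0.469  -0.2403  0.    ]]
bar [[ 0.7367677  -0.06453358  0.022     ]] peg [[ 0.37420565 -0.04031407  0.01      ]]
```

```bash
cat >> h.py <<'E'
from scipy.spatial.transform import Rotation as Ro
def pose(yaw,tilt):
    "tool x horizontal at yaw, tool down, then +tilt = pointing outward along yaw"
    x=np.array([np.cos(np.radians(yaw)),np.sin(np.radians(yaw)),0]);z=np.array([0,0,-1.]);y=np.cross(z,x)
    return np.c_[x,y,z]@Ro.from_euler('y',tilt,degrees=True).as_matrix()
def delta(p,R):
    s=env.observe();R0=s["tool_rot"]
    d=R0.T@(np.array(p)-s["position"])/.75; a=Ro.from_matrix(R0.T@R).as_rotvec()/np.pi
    print("rows>=",np.linalg.norm(d)*.75/.0417,np.linalg.norm(a)*180/7.16, "delta",np.r_[d,a].round(4).tolist())
E
python3 - <<'E'
from h import *
delta([.495,-.274,.22],pose(-19.8,0))
E
```

```text
rows>= 9.376466445650697 5.5719676235330695 delta [0.4942, -0.1632, -0.0304, -0.0004, 0.0, 0.2216]
```

>>> {"api": "jog_arm", "payload": {"deltas": [0.494,-0.163,-0.03,0,0,0.222,-1,0.494,-0.163,-0.03,0,0,0.222,-1,0.494,-0.163,-0.03,0,0,0.222,-1,0.494,-0.163,-0.03,0,0,0.222,-1,0.494,-0.163,-0.03,0,0,0.222,-1,0.494,-0.163,-0.03,0,0,0.222,-1,0.494,-0.163,-0.03,0,0,0.222,-1,0.494,-0.163,-0.03,0,0,0.222,-1,0.494,-0.163,-0.03,0,0,0.222,-1,0.494,-0.163,-0.03,0,0,0.222,-1,0.494,-0.163,-0.03,0,0,0.222,-1,0.494,-0.163,-0.03,0,0,0.222,-1]}}

```text
time_s: 1.15
position: [0.4959, -0.273, 0.2195]
tool_rot: [[0.942, -0.337, -0.001], [-0.337, -0.942, 0.0], [-0.001, -0.0, -1.0]]
ft_force: [0.6, 0.4, 0.5]
grip_width: 0.0851
```

```bash
cat > look.py <<'E'
import sys,pickle
from h import *
s=env.observe(); n=sys.argv[2] if len(sys.argv)>2 else "wrist"
im=eyes.get_image(n); cv2.imwrite(f"pics/{sys.argv[1]}.png",im[:,:,::-1]); pickle.dump(s,open(f"pics/{sys.argv[1]}.pkl","wb"))
print(s["time_s"],s["q"].round(1),s["position"].round(4),s["tool_rot"].round(3).tolist(),s["ft_force"].round(2),s["grip_width"])
E
python3 look.py c
```

```text
1.15 [-40.8  22.7  69.3  -0.   88.1  68.9] [ 0.4959 -0.273   0.2195] [[0.942, -0.337, -0.001], [-0.337, -0.942, 0.0], [-0.001, -0.0, -1.0]] [0.61 0.41 0.54] 0.08510079175073773
```

View pics/c.png

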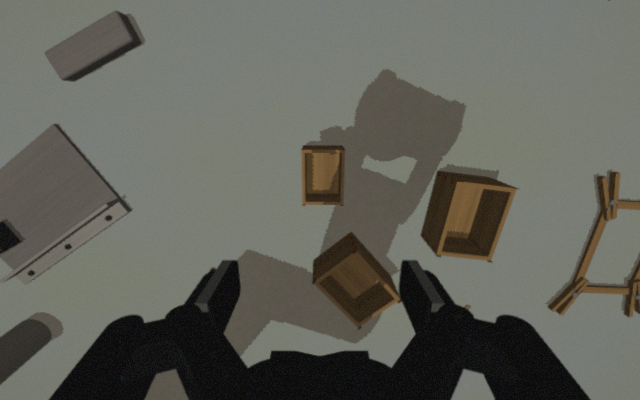

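Small tray seen at about (323,175), square to the jaws; the other trays are at (355,280) and (467,215), and the plate with its fence is on the left.

```bash
python3 - <<'E'
from m import *
import pickle
s=pickle.load(open("pics/c.pkl","rb"))
for c in blobs("pics/c.png",lo=(8,70,30)):
    r=cv2.minAreaRect(c); 
    if 290<r[0][0]<350 and r[0][1]<230:
        b=cv2.boxPoints(r);W=onplane(b,"wrist",.044,s)
        print(b.round(1).tolist(),W[:,:2].round(4).tolist(),W.mean(0).round(4),[np.linalg.norm(W[i]-W[i-1]).round(4) for i in range(4)])
# check plate points: fence end top corners & plate corner
P=[(56,125),(118,201),(130,209)]
print(onplane(P,"wrist",.006,s).round(4),onplane(P,"wrist",.031,s).round(4))
print(proj([[.4946,-.2742,.044]],"wrist",s))
E
python3 - <<'E'
import cv2
a=cv2.imread("pics/c.png")
cv2.imwrite("pics/c1.png",cv2.resize(a[130:220,270:380],None,fx=6,fy=6,interpolation=2))
E
```

```text
[[302.0, 145.0], [345.0, 145.0], [345.0, 205.0], [302.0, 205.0]] [[0.5423, -0.2662], [0.5244, -0.3161], [0.4501, -0.2919], [0.4693, -0.2384]] [ 0.4965 -0.2781  0.044 ] [np.float64(0.0781), np.float64(0.053), np.float64(0.0781), np.float64(0.0568)]
[[0.6786 0.0431 0.006 ]
 [0.5553 0.0215 0.006 ]
 [0.5384 0.0113 0.006 ]] [[ 0.6719  0.0211  0.031 ]
 [ 0.5565  0.0009  0.031 ]
 [ 0.5407 -0.0086  0.031 ]]
[[321.11410006 178.41845389]]
```

View pics/c1.png

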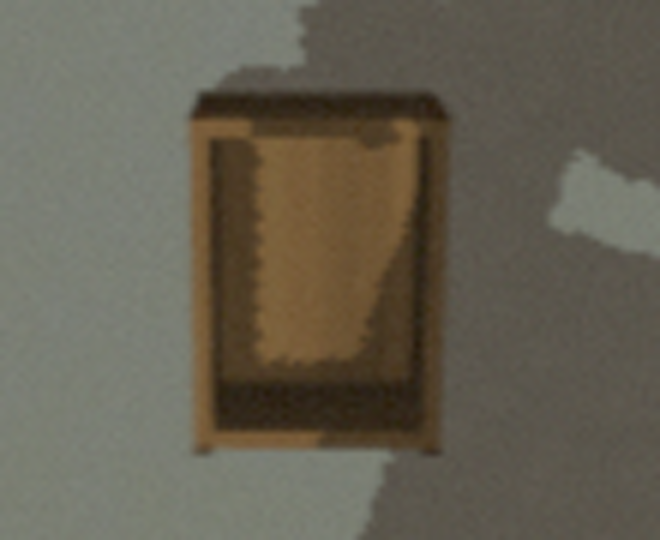

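```bash
python3 - <<'E'
from m import *
import pickle
s=pickle.load(open("pics/c.pkl","rb"))
W=onplane([(302,149.5),(344.7,149.5),(343.5,204.5),(302.5,204.5)],"wrist",.044,s)
print(W.round(4),W.mean(0))
d=(W[0]+W[1]-W[2]-W[3])/2; print(np.linalg.norm(d),np.degrees(np.arctan2(d[1],d[0])))
# pregrasp, grasp: grip point centre xy, z=.029 ; tilt 45, TCP 19mm (+pads back) ahead
c=np.array([.4955,-.2757]); R=pose(-19.8,45)
gp=np.r_[c,.030]; tcp=gp+R[:,2]*.021; print("grasp tcp",tcp)
pre=tcp-R[:,2]*.10; delta(pre,R); print(pre)
E
```

```text
[[ 0.5371 -0.2642  0.044 ]
 [ 0.5193 -0.314   0.044 ]
 [ 0.4514 -0.2902  0.044 ]
 [ 0.4697 -0.2393  0.044 ]] [ 0.49439493 -0.2769193   0.044     ]
0.07189888418049425 -19.81841174263727
grasp tcp [ 0.50947137 -0.28073     0.01515076]
rows>= 3.464560792923832 6.29142644715585 delta [-0.0729, 0.0019, 0.1783, -0.0, 0.2503, 0.0001]
[ 0.44294105 -0.25677761  0.08586144]
```

```bash
python3 - <<'E'
from m import *
c=np.array([.4945,-.2762]); R=pose(-19.8,40)
gp=np.r_[c,.030]; tcp=gp+R[:,2]*.021; print("grasp tcp",tcp)
pre=tcp-R[:,2]*.10; delta(pre,R); print(pre)
E
```

```text
grasp tcp [ 0.50720052 -0.28077247  0.01391307]
rows>= 3.322736258914493 5.593102467273239 delta [-0.0672, 0.0029, 0.1721, -0.0, 0.2225, 0.0001]
[ 0.44672187 -0.25899881  0.09051751]
```

>>> {"api": "jog_arm", "payload": {"deltas": [-0.067,0.003,0.172,0,0.2225,0,-1,-0.067,0.003,0.172,0,0.2225,0,-1,-0.067,0.003,0.172,0,0.2225,0,-1,-0.067,0.003,0.172,0,0.2225,0,-1,-0.067,0.003,0.172,0,0.2225,0,-1,-0.067,0.003,0.172,0,0.2225,0,-1,-0.067,0.003,0.172,0,0.2225,0,-1,-0.067,0.003,0.172,0,0.2225,0,-1,-0.067,0.003,0.172,0,0.2225,0,-1]}}

```text
time_s: 1.95
position: [0.4507, -0.2568, 0.0919]
tool_rot: [[0.74, -0.325, 0.588], [-0.265, -0.946, -0.189], [0.618, -0.016, -0.786]]
ft_force: [0.7, 0.0, 0.8]
grip_width: 0.0854
```

```bash
python3 look.py d; python3 - <<'E'
from h import *
R=pose(-19.8,40)
delta(np.array([.5072,-.2808,.0145]),R)
E
```

```text
1.95 [-55.8  16.6 119.3  62.6  25.4  -0.3] [ 0.4507 -0.2568  0.0919] [[0.74, -0.325, 0.588], [-0.265, -0.946, -0.189], [0.618, -0.016, -0.786]] [0.68 0.04 0.75] 0.08541164263846447
rows>= 2.370220783568802 0.302452026531686 delta [0.0017, 0.0083, 0.1315, -0.007, 0.0097, 0.0007]
```

View pics/d.png

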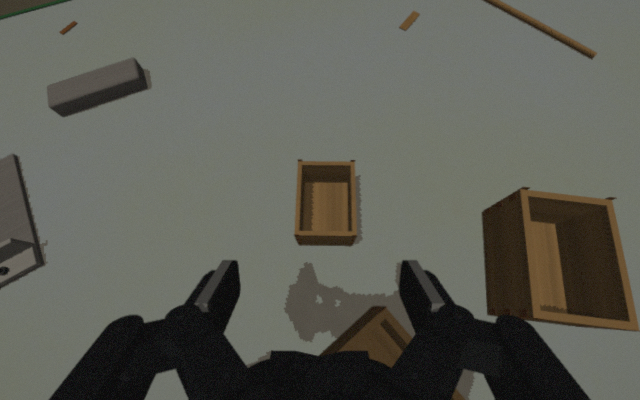

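>>> {"api": "jog_arm", "payload": {"deltas": [0.002,0.008,0.03,-0.007,0.01,0,-1,0.002,0.008,0.07,-0.007,0.01,0,-1,0.002,0.008,0.1,-0.007,0.01,0,-1,0.002,0.008,0.12,-0.007,0.01,0,-1,0.002,0.008,0.1315,-0.007,0.01,0,-1,0.002,0.008,0.1315,-0.007,0.01,0,-1,0.002,0.008,0.1315,-0.007,0.01,0,-1], "grip_force": 25}}

```text
time_s: 2.58
position: [0.5091, -0.2803, 0.0152]
tool_rot: [[0.723, -0.335, 0.604], [-0.257, -0.942, -0.214], [0.641, -0.001, -0.768]]
ft_force: [-0.1, 0.6, 0.6]
grip_width: 0.085
```

```bash
python3 look.py e; python3 - <<'E'
from h import *
R=pose(-19.8,40)
delta(np.array([.5072,-.2808,.0145]),R)
E
```

```text
2.5833 [-50.4  31.1 116.2  98.4  19.4 -33.5] [ 0.5091 -0.2803  0.0152] [[0.723, -0.335, 0.604], [-0.257, -0.942, -0.214], [0.641, -0.001, -0.768]] [-0.06  0.58  0.56] 0.0850083338496094
rows>= 0.054182442917669535 0.038572010500484324 delta [-0.0026, 0.0014, -0.0002, -0.0009, 0.0007, 0.001]
```

View pics/e.png

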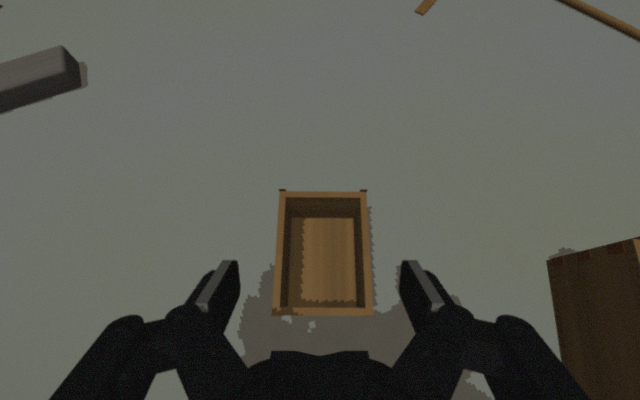

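>>> {"api": "jog_arm", "payload": {"deltas": [0,0,0,0,0,0,1,0,0,0,0,0,0,1,0,0,0,0,0,0,1,0,0,0,0,0,0,1,0,0,0,0,0,0,1,0,0,0,0,0,0,1,0,0,0,0,0,0,1,0,0,0,0,0,0,1], "grip_force": 30}}

```text
time_s: 3.3
position: [0.5091, -0.2801, 0.0162]
tool_rot: [[0.723, -0.335, 0.605], [-0.256, -0.942, -0.215], [0.642, 0.001, -0.767]]
ft_force: [-6.3, 0.8, 9.0]
grip_width: 0.0521
```

```bash
python3 look.py f; python3 - <<'E'
from h import *
s=env.observe()
p=s["position"]+[0,0,.10]
delta(p,pose(-19.8,20)); 
E
```

```text
3.3 [-50.3  31.  116.2  98.6  19.4 -33.6] [ 0.5091 -0.2801  0.0162] [[0.723, -0.335, 0.605], [-0.256, -0.942, -0.215], [0.642, 0.001, -0.767]] [-6.29  0.77  8.96] 0.052134736806409746
rows>= 2.3980815347721824 2.783713279214361 delta [0.0856, 0.0001, -0.1022, -0.0005, -0.1107, 0.0013]
```

View pics/f.png

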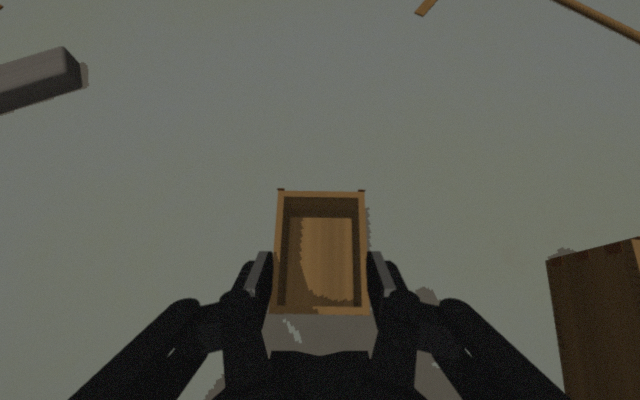

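>>> {"api": "jog_arm", "payload": {"deltas": [0.03,0,-0.035,0,0,0,1,0.0856,0,-0.102,0,-0.111,0,1,0.0856,0,-0.102,0,-0.111,0,1,0.0856,0,-0.102,0,-0.111,0,1,0.0856,0,-0.102,0,-0.111,0,1,0.0856,0,-0.102,0,-0.111,0,1,0.0856,0,-0.102,0,-0.111,0,1,0.0856,0,-0.102,0,-0.111,0,1,0.0856,0,-0.102,0,-0.111,0,1]}}

```text
time_s: 4.1
position: [0.5087, -0.2816, 0.1171]
tool_rot: [[0.886, -0.338, 0.317], [-0.317, -0.941, -0.119], [0.338, 0.005, -0.941]]
ft_force: [0.4, -0.5, -0.7]
grip_width: 0.0519
```

```bash
python3 look.py g; python3 look.py g_s scene; python3 - <<'E'
from h import *
# tray standing: want centre xy at (.50,-.15); tilt -50 yaw -19.8
R=pose(-17,-50)
gp=np.array([.50,-.15,.10]); delta(gp+R[:,2]*.021,R)
E
```

```text
4.1 [-44.7  21.1  93.5  10.8  47.7  59. ] [ 0.5087 -0.2816  0.1171] [[0.886, -0.338, 0.317], [-0.317, -0.941, -0.119], [0.338, 0.005, -0.941]] [ 0.43 -0.54 -0.66] 0.05193150604867613
4.15 [-44.5  21.2  93.1  10.5  47.9  59.4] [ 0.5104 -0.2821  0.1181] [[0.886, -0.339, 0.316], [-0.317, -0.941, -0.121], [0.338, 0.007, -0.941]] [ 0.36 -0.56  2.45] 0.05180484510447712
rows>= 3.384673312243698 9.78866565495362 delta [-0.1015, -0.1584, 0.0056, -0.003, -0.3891, -0.0143]
```

View pics/g.png

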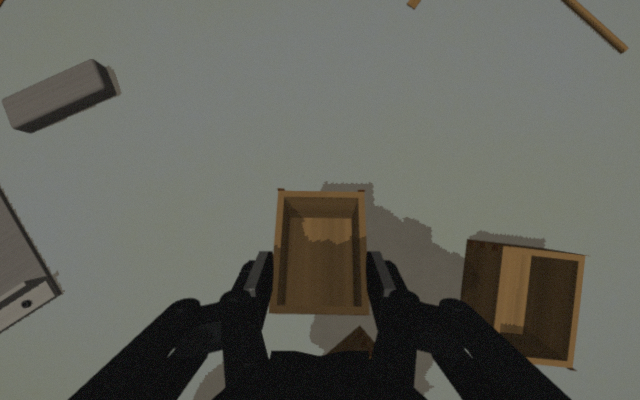

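```bash
python3 - <<'E'
from m import *
import pickle
s=pickle.load(open("pics/f.pkl","rb"))
W=onplane([(278,191.5),(366,191.5),(369.5,315),(270.5,313)],"wrist",.044,s); print(W.round(4),W.mean(0).round(4))
print([np.linalg.norm(W[i]-W[i-1]).round(4) for i in range(4)])
c=W.mean(0)-[0,0,.022]
print("tray centre in tool",s["tool_rot"].T@(c-s["position"]), "tilt",np.degrees(np.arcsin(s["tool_rot"][2,0])))
E
python3 -c "
import cv2
a=cv2.imread('pics/f.png');cv2.imwrite('pics/f1.png',cv2.resize(a[180:330,240:400],None,fx=4,fy=4,interpolation=2))"
```

```text
[[ 0.5382 -0.2623  0.044 ]
 [ 0.5198 -0.3141  0.044 ]
 [ 0.4527 -0.2877  0.044 ]
 [ 0.4714 -0.2382  0.044 ]] [ 0.4955 -0.2756  0.044 ]
[np.float64(0.071), np.float64(0.0549), np.float64(0.0721), np.float64(0.0529)]
tray centre in tool [-0.00723643  0.00032252 -0.01368367] tilt 39.932560225434855
```

View pics/f1.png

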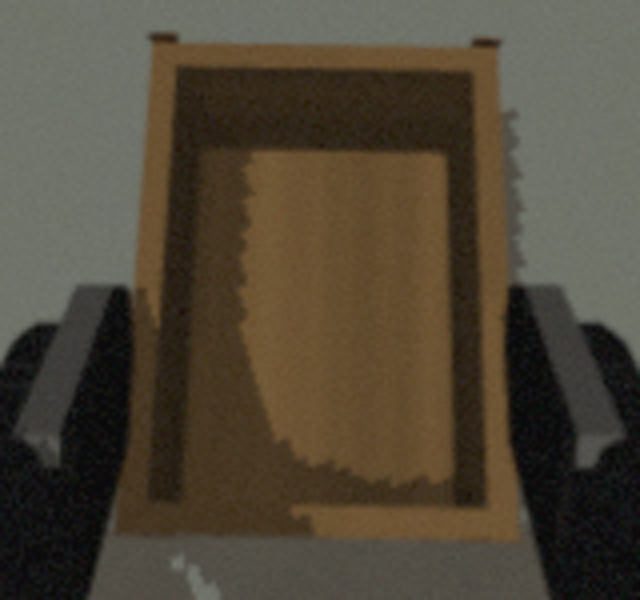

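```bash
cat >> h.py <<'E'
t1=np.array([-.0072,.0003,-.0137])
E
python3 - <<'E'
from h import *
R=pose(-17,-50)
for z in(.036,.1):
    p=np.array([.50,-.15,z])-R@t1; print(z,"tcp",p.round(4),"gp",(p-.021*R[:,2]).round(4),"tipcorner",(p+R@[.011,0,0]).round(4)[2]); 
    print("cam",(p+R@[.083,0,-.177]).round(3),"bodycorner",(p+R@[.043,0,-.073]).round(3))
delta(p,R)
E
```

```text
0.036 tcp [ 0.4945 -0.148   0.0217] gp [ 0.5099 -0.1527  0.0352] tipcorner 0.0133
cam [ 0.675 -0.203  0.072] bodycorner [ 0.574 -0.172  0.036]
0.1 tcp [ 0.4945 -0.148   0.0857] gp [ 0.5099 -0.1527  0.0992] tipcorner 0.0773
cam [ 0.675 -0.203  0.136] bodycorner [ 0.574 -0.172  0.1  ]
rows>= 3.290132238477635 9.78866565495362 delta [-0.0891, -0.1594, 0.0113, -0.003, -0.3891, -0.0143]
```

```bash
ls pics
```

```text
a_scene.png
a_top.png
a_wrist.png
b1.png
b2.png
c.pkl
c.png
c1.png
d.pkl
d.png
e.pkl
e.png
f.pkl
f.png
f1.png
g.pkl
g.png
g_s.pkl
g_s.png
```

>>> {"api": "jog_arm", "payload": {"deltas": [-0.089,-0.159,0.011,-0.003,-0.389,-0.014,1,-0.089,-0.159,0.011,-0.003,-0.389,-0.014,1,-0.089,-0.159,0.011,-0.003,-0.389,-0.014,1,-0.089,-0.159,0.011,-0.003,-0.389,-0.014,1,-0.089,-0.159,0.011,-0.003,-0.389,-0.014,1,-0.089,-0.159,0.011,-0.003,-0.389,-0.014,1,-0.089,-0.159,0.011,-0.003,-0.389,-0.014,1,-0.089,-0.159,0.011,-0.003,-0.389,-0.014,1,-0.089,-0.159,0.011,-0.003,-0.389,-0.014,1,-0.089,-0.159,0.011,-0.003,-0.389,-0.014,1,-0.089,-0.159,0.011,-0.003,-0.389,-0.014,1,-0.089,-0.159,0.011,-0.003,-0.389,-0.014,1]}}

```text
time_s: 5.2
position: [0.4926, -0.1471, 0.0824]
tool_rot: [[0.614, -0.293, -0.732], [-0.182, -0.956, 0.23], [-0.768, -0.008, -0.641]]
ft_force: [-0.1, 0.7, 0.4]
grip_width: 0.0519
```

```bash
python3 look.py i; python3 look.py i_s scene; python3 - <<'E'
from h import *
R=pose(-17,-50)
delta(np.array([.50,-.15,.037])-R@t1,R)
E
```

```text
5.2 [-26.   51.4  54.7  -7.9 123.5  79.5] [ 0.4926 -0.1471  0.0824] [[0.614, -0.293, -0.732], [-0.182, -0.956, 0.23], [-0.768, -0.008, -0.641]] [-0.12  0.71  0.45] 0.051935061733966635
5.25 [-26.   51.2  54.6  -7.9 123.5  79.5] [ 0.4927 -0.1472  0.0839] [[0.616, -0.294, -0.731], [-0.184, -0.956, 0.229], [-0.766, -0.006, -0.643]] [-0.2  -0.56 -0.22] 0.05189315645787918
rows>= 1.4936745760345622 0.04444177489623235 delta [0.0651, 0.0006, 0.0515, -0.0014, -0.0003, 0.001]
```

View pics/i_s.png

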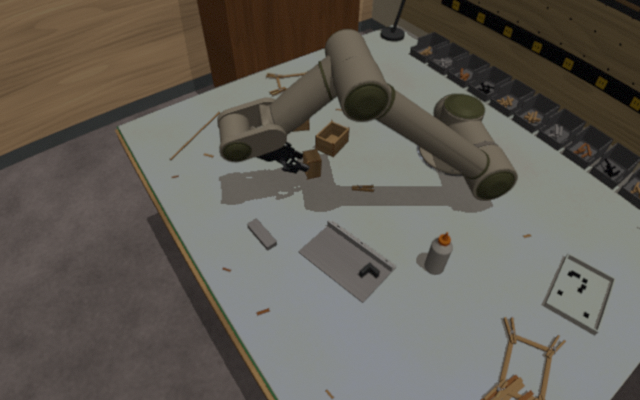

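View pics/i.png

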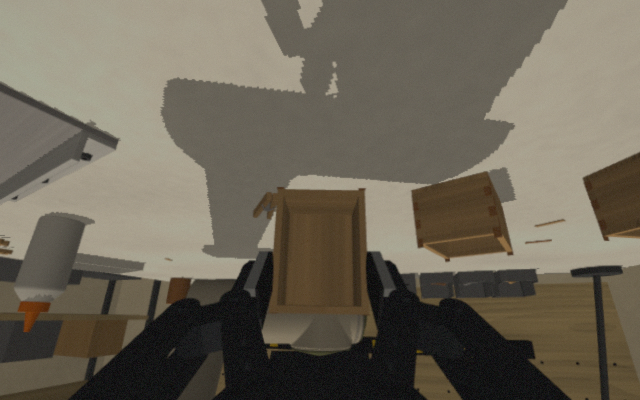

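>>> {"api": "jog_arm", "payload": {"deltas": [0.015,0,0.012,0,0,0,1,0.03,0,0.024,0,0,0,1,0.045,0,0.036,0,0,0,1,0.055,0,0.043,0,0,0,1,0.06,0.0006,0.0475,-0.0014,0,0.001,1,0.062,0.0006,0.049,-0.0014,0,0.001,1,0.064,0.0006,0.0505,-0.0014,0,0.001,1,0.064,0.0006,0.0505,-0.0014,0,0.001,1]}}

```text
time_s: 5.97
position: [0.4948, -0.1484, 0.0237]
tool_rot: [[0.613, -0.293, -0.734], [-0.19, -0.956, 0.223], [-0.767, 0.003, -0.642]]
ft_force: [-0.1, 1.1, -0.6]
grip_width: 0.0521
```

```bash
python3 - <<'E'
from h import *
s=env.observe();print(s["position"],s["ft_force"],s["position"]+s["tool_rot"]@t1, Ro.from_matrix(pose(-17,-50).T@s["tool_rot"]).as_rotvec(degrees=True))
E
```

```text
[ 0.49479797 -0.14842746  0.02370244] [-0.1255465   1.08437701 -0.59003623] [ 0.50035295 -0.150398    0.03801604] [-0.09078961 -0.0870827   0.14318325]
```

>>> {"api": "jog_arm", "payload": {"deltas": [0.001,0,0.001,0,0,0,1,0.0018,0,0.0015,0,0,0,1,0.0022,0,0.0019,0,0,0,1,0.0022,0,0.0019,0,0,0,1]}}

```text
time_s: 6.3
position: [0.4953, -0.1488, 0.0228]
tool_rot: [[0.614, -0.293, -0.733], [-0.191, -0.956, 0.222], [-0.766, 0.003, -0.643]]
ft_force: [5.0, -1.9, 7.5]
grip_width: 0.0521
```

>>> {"api": "jog_arm", "payload": {"deltas": [0,0,0,0,0,0,-1,0,0,0,0,0,0,-1,0,0,0,0,0,0,-1,0,0,0,0,0,0,-1,0,0,0,0,0,0,-1,0,0,-0.02,0,0,0,-1,0,0,-0.05,0,0,0,-1,0,0,-0.09,0,0,0,-1,0,0,-0.13,0,0,0,-1,0,0,-0.15,0,0,0,-1,0,0,-0.15,0,0,0,-1]}}

```text
time_s: 7.22
position: [0.5788, -0.1741, 0.0945]
tool_rot: [[0.616, -0.293, -0.732], [-0.191, -0.956, 0.222], [-0.764, 0.004, -0.645]]
ft_force: [-0.4, -0.1, -0.1]
grip_width: 0.0856
```

```bash
python3 look.py j; python3 look.py j_s scene
```

```text
7.2167 [-24.9  61.   29.9  -9.3 138.3  78.1] [ 0.5788 -0.1741  0.0945] [[0.616, -0.293, -0.732], [-0.191, -0.956, 0.222], [-0.764, 0.004, -0.645]] [-0.38 -0.06 -0.13] 0.08557880403855517
7.2667 [-24.9  61.   30.3  -9.3 138.1  78.1] [ 0.5776 -0.1736  0.0932] [[0.614, -0.293, -0.733], [-0.19, -0.956, 0.222], [-0.766, 0.003, -0.642]] [-0.25 -0.04 -0.13] 0.08529472738220935
```

View pics/j_s.png

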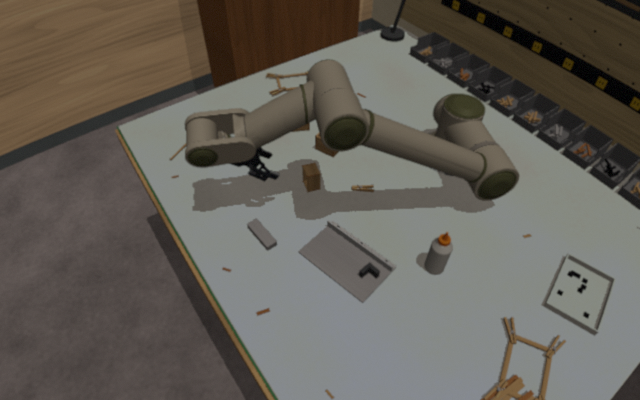

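View pics/j.png

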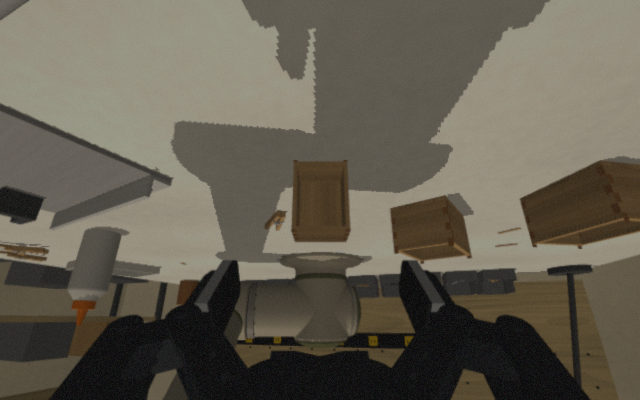

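Tray standing on its end wall, its opening outward, at about (321,200) in the wrist picture. The rim corners give me a check on its position before regrasping.

```bash
python3 - <<'E'
from h import *
import pickle
s=pickle.load(open("pics/j.pkl","rb"))
c,R,o=cam("wrist",s)
u=np.array([np.cos(np.radians(17)),-np.sin(np.radians(17)),0]); v=np.array([-u[1],u[0],0])
P=[(293,160),(347,160),(350,241),(292,241)]
d=np.c_[undist(P,"w",c),np.ones(4)]@R.T
for off in (.015,.022,.029):
    D=u@np.array([.5,-.15,0])+off
    X=o+d*((D-o@u)/(d@u))[:,None]; print(off,X.round(4).tolist(),"lat",(X@v).round(4), "size",(np.ptp(X[:,2]),np.ptp(X@v)))
print("nominal lat",v@[.5,-.15,0])
Rg=pose(-17,38); gp=np.r_[np.array([.5,-.15])-.005*u[:2],.038]; tcp=gp+.021*Rg[:,2]; print(tcp, "tipcorner",tcp[2]-.011*np.sin(np.radians(38)))
delta(np.array([.52,-.155,.21]),pose(-17,-10))
E
```

```text
0.015 [[0.5225, -0.1277, -0.0056], [0.5061, -0.1814, -0.0054], [0.5062, -0.1809, 0.0808], [0.522, -0.1293, 0.0807]] lat [ 0.0307 -0.0256 -0.0249  0.029 ] size (np.float64(0.0864929197415188), np.float64(0.05622780990591435))
0.022 [[0.529, -0.1304, -0.0015], [0.513, -0.1827, -0.0013], [0.5132, -0.1822, 0.0826], [0.5285, -0.132, 0.0824]] lat [ 0.0299 -0.0248 -0.0242  0.0283] size (np.float64(0.0841236751339423), np.float64(0.05468759787684268))
0.029 [[0.5355, -0.1332, 0.0026], [0.5199, -0.184, 0.0028], [0.5201, -0.1835, 0.0844], [0.535, -0.1347, 0.0842]] lat [ 0.0292 -0.024  -0.0234  0.0276] size (np.float64(0.08175443052636581), np.float64(0.053147385847770845))
nominal lat 0.002740138966913075
[ 0.50758244 -0.15231818  0.02145177] tipcorner 0.014679497945676596
rows>= 3.1596683155503777 5.612093015348486 delta [-0.1712, -0.0007, -0.0392, 0.0007, 0.2232, -0.0006]
```

>>> {"api": "jog_arm", "payload": {"deltas": [-0.06,0,-0.02,0,0.02,0,-1,-0.12,0,-0.035,0,0.08,0,-1,-0.171,0,-0.039,0,0.223,0,-1,-0.171,0,-0.039,0,0.223,0,-1,-0.171,0,-0.039,0,0.223,0,-1,-0.171,0,-0.039,0,0.223,0,-1,-0.171,0,-0.039,0,0.223,0,-1,-0.171,0,-0.039,0,0.223,0,-1]}}

```text
time_s: 7.98
position: [0.5181, -0.1547, 0.211]
tool_rot: [[0.941, -0.293, -0.168], [-0.289, -0.956, 0.049], [-0.175, 0.003, -0.985]]
ft_force: [-0.6, -1.2, 0.1]
grip_width: 0.0852
```

```bash
python3 - <<'E'
from h import *
print(env.observe()["q"])
delta(np.array([.5076,-.1523,.125]),pose(-17,38))
E
```

```text
[-28.04235124  25.71992968  66.42104901  -2.07703742  97.70628049
  78.92059197]
rows>= 2.0792260890601253 6.71257600154362 delta [0.006, 0.0007, 0.1154, 0.0009, 0.267, -0.0001]
```

>>> {"api": "jog_arm", "payload": {"deltas": [0.006,0.0007,0.05,0,0.267,0,-1,0.006,0.0007,0.08,0,0.267,0,-1,0.006,0.0007,0.1154,0,0.267,0,-1,0.006,0.0007,0.1154,0,0.267,0,-1,0.006,0.0007,0.1154,0,0.267,0,-1,0.006,0.0007,0.1154,0,0.267,0,-1,0.006,0.0007,0.1154,0,0.267,0,-1,0.006,0.0007,0.1154,0,0.267,0,-1,0.006,0.0007,0.1154,0,0.267,0,-1,0.006,0.0007,0.1154,0,0.267,0,-1]}}

```text
time_s: 8.82
position: [0.5085, -0.1524, 0.1221]
tool_rot: [[0.756, -0.293, 0.586], [-0.231, -0.956, -0.18], [0.612, 0.0, -0.79]]
ft_force: [0.4, 0.3, 0.1]
grip_width: 0.0854
```

```bash
python3 look.py k; python3 - <<'E'
from h import *
delta(np.array([.5076,-.1523,.0225]),pose(-17,38))
E
```

```text
8.8167 [-36.   13.3 115.6  38.3  18.7  38. ] [ 0.5085 -0.1524  0.1221] [[0.756, -0.293, 0.586], [-0.231, -0.956, -0.18], [0.612, 0.0, -0.79]] [0.35 0.26 0.09] 0.08540430285982198
rows>= 2.4079127815538888 0.027434725834432037 delta [-0.0841, -0.0001, 0.1042, 0.0002, 0.0011, 0.0001]
```

View pics/k.png

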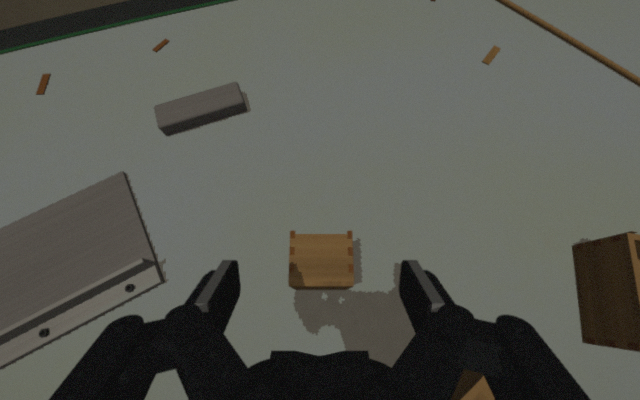

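```bash
python3 - <<'E'
from h import *
import pickle
s=pickle.load(open("pics/k.pkl","rb"))
W=onplane([(290,233),(353,233),(353.5,284),(289.5,284)],"wrist",.072,s); print(W.round(4),W.mean(0).round(4))
print([np.linalg.norm(W[i]-W[i-1]).round(4) for i in range(4)])
E
python3 -c "
import cv2
a=cv2.imread('pics/k.png');cv2.imwrite('pics/k1.png',cv2.resize(a[215:300,270:375],None,fx=6,fy=6,interpolation=2))"
```

```text
[[ 0.53   -0.1316  0.072 ]
 [ 0.5138 -0.1842  0.072 ]
 [ 0.473  -0.1704  0.072 ]
 [ 0.4885 -0.1199  0.072 ]] [ 0.5013 -0.1515  0.072 ]
[np.float64(0.0431), np.float64(0.0551), np.float64(0.0431), np.float64(0.0528)]
```

View pics/k1.png

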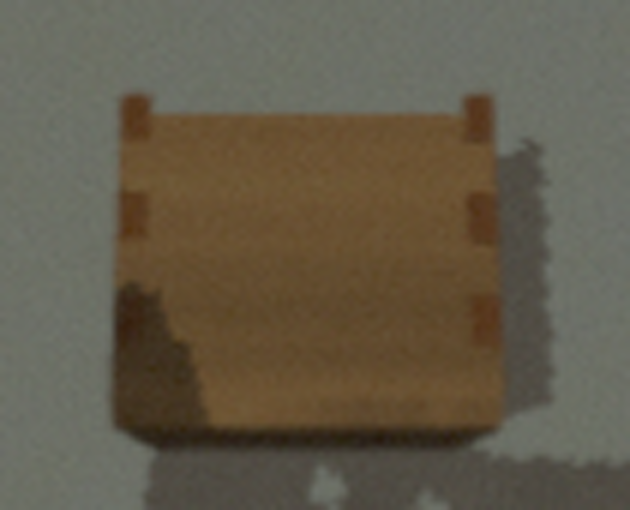

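>>> {"api": "jog_arm", "payload": {"deltas": [-0.014,0,0.0175,0,0.001,0,-1,-0.028,0,0.035,0,0.001,0,-1,-0.042,0.001,0.052,0,0.001,0,-1,-0.056,0.001,0.069,0,0.001,0,-1,-0.07,0.001,0.087,0,0.001,0,-1,-0.08,0.001,0.1,0,0.001,0,-1,-0.084,0.001,0.104,0,0.001,0,-1,-0.084,0.001,0.104,0,0.001,0,-1,-0.084,0.001,0.104,0,0.001,0,-1]}}

```text
time_s: 9.62
position: [0.5093, -0.1539, 0.0227]
tool_rot: [[0.751, -0.292, 0.592], [-0.228, -0.957, -0.181], [0.619, 0.001, -0.785]]
ft_force: [0.1, -0.2, 0.2]
grip_width: 0.0853
```

```bash
python3 look.py l; python3 - <<'E'
from h import *
delta(np.array([.5076,-.1523,.0225]),pose(-17,38))
E
```

```text
9.6167 [-36.2  27.3 122.9 120.   13.6 -46.1] [ 0.5093 -0.1539  0.0227] [[0.751, -0.292, 0.592], [-0.228, -0.957, -0.181], [0.619, 0.001, -0.785]] [ 0.15 -0.17  0.22] 0.08527865946663042
rows>= 0.05795721518423656 0.03593003763910298 delta [-0.0027, -0.0012, -0.0012, 0.0, -0.0014, 0.0004]
```

View pics/l.png

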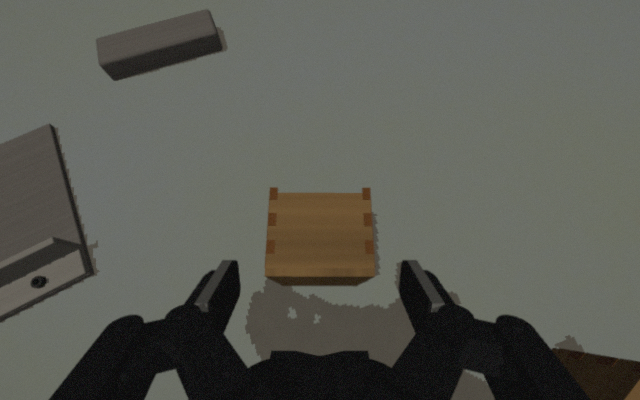

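Centred between the fingers, so close.

>>> {"api": "jog_arm", "payload": {"deltas": [0,0,0,0,0,0,1,0,0,0,0,0,0,1,0,0,0,0,0,0,1,0,0,0,0,0,0,1,0,0,0,0,0,0,1,0,0,0,0,0,0,1,0,0,0,0,0,0,1,0,0,0,0,0,0,1], "grip_force": 30}}

```text
time_s: 10.33
position: [0.5085, -0.1538, 0.0249]
tool_rot: [[0.751, -0.292, 0.593], [-0.228, -0.956, -0.183], [0.62, 0.003, -0.784]]
ft_force: [1.1, 1.1, 4.5]
grip_width: 0.0535
```

```bash
python3 look.py mm; python3 -c "
import cv2
a=cv2.imread('pics/mm.png');cv2.imwrite('pics/mm1.png',cv2.resize(a[170:300,240:400],None,fx=5,fy=4.5,interpolation=2))"
```

```text
10.3333 [-36.2  27.  123.  119.6  13.5 -45.7] [ 0.5085 -0.1538  0.0249] [[0.751, -0.292, 0.593], [-0.228, -0.956, -0.183], [0.62, 0.003, -0.784]] [1.12 1.07 4.49] 0.05346277095292743
```

View pics/mm1.png

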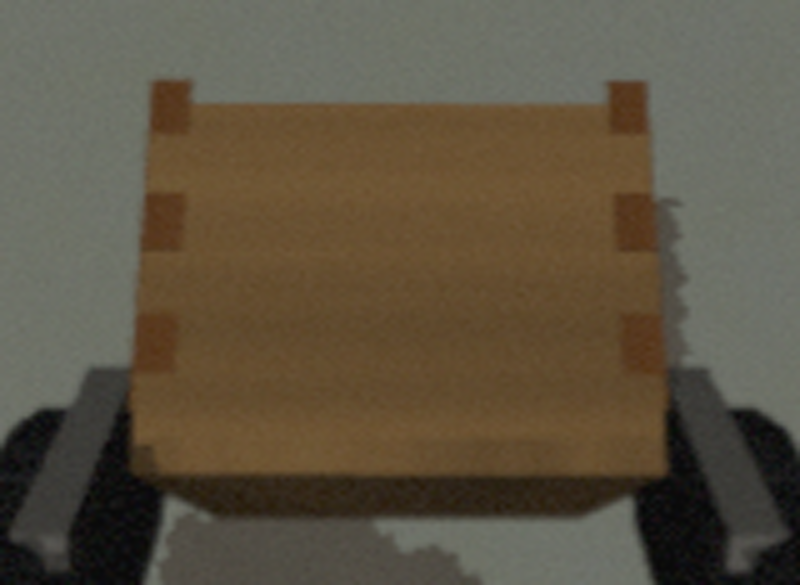

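```bash
python3 - <<'E'
from h import *
import pickle
s=pickle.load(open("pics/mm.pkl","rb"))
W=onplane([(270.2,192.5),(369.6,192.5),(373.4,275.3),(266.4,275.3)],"wrist",.072,s); print(W.round(4),W.mean(0).round(4))
print([np.linalg.norm(W[i]-W[i-1]).round(4) for i in range(4)])
c=W.mean(0)-[0,0,.036]; print("t2",s["tool_rot"].T@(c-s["position"]),"tilt",np.degrees(np.arcsin(s["tool_rot"][2,0])))
delta(s["position"]+[0,0,.11],pose(-17,20))
E
```

```text
[[ 0.5294 -0.1314  0.072 ]
 [ 0.5135 -0.1834  0.072 ]
 [ 0.4714 -0.1697  0.072 ]
 [ 0.487  -0.119   0.072 ]] [ 0.5003 -0.1509  0.072 ]
[np.float64(0.0442), np.float64(0.0544), np.float64(0.0443), np.float64(0.053)]
t2 [ 0.00013959 -0.00041445 -0.01410395] tilt 38.334661236092934
rows>= 2.638194573017385 2.5605378347233194 delta [0.091, 0.0004, -0.1151, 0.0008, -0.1018, 0.0004]
```

>>> {"api": "jog_arm", "payload": {"deltas": [0.03,0,-0.038,0,0,0,1,0.06,0,-0.075,0,-0.03,0,1,0.091,0,-0.115,0,-0.102,0,1,0.091,0,-0.115,0,-0.102,0,1,0.091,0,-0.115,0,-0.102,0,1,0.091,0,-0.115,0,-0.102,0,1,0.091,0,-0.115,0,-0.102,0,1,0.091,0,-0.115,0,-0.102,0,1,0.091,0,-0.115,0,-0.102,0,1]}}

```text
time_s: 11.13
position: [0.5183, -0.1407, 0.1212]
tool_rot: [[0.842, -0.223, 0.491], [-0.232, -0.972, -0.044], [0.487, -0.077, -0.87]]
ft_force: [-0.0, 1.3, -1.8]
grip_width: 0.0533
```

```bash
cat >>h.py <<'E'
t2=np.array([0,-.0004,-.0141])
E
python3 - <<'E'
from h import *
s=env.observe();print(s["time_s"],s["q"].round(1),s["grip_width"])
# target tray centre over plate
n=np.array([np.cos(np.radians(12.6)),np.sin(np.radians(12.6)),0]); f=np.array([n[1],-n[0],0])
mid=np.array([.531,.136,0]); c=mid+.055*n+.035*f; print("c",c)
R=pose(12.6,-51.7)
c[2]=.12; delta(c-R@t2,pose(12.6,-25)); delta(c-R@t2,R); print(c-R@t2)
E
```

```text
11.1333 [-36.1  14.8 107.5  26.5  34.6  49.1] 0.05329913263100855
c [0.59231044 0.11384079 0.        ]
rows>= 6.228804385044039 8.459620604373555 delta [-0.0131, -0.344, 0.0382, -0.0195, -0.3015, -0.1481]
rows>= 6.228804385044039 11.905249839775168 delta [-0.0131, -0.344, 0.0382, -0.0557, -0.4469, -0.1463]
[0.58159884 0.11103659 0.11126112]
```

>>> {"api": "jog_arm", "payload": {"deltas": [-0.013,-0.344,0.038,-0.0557,-0.447,-0.146,1,-0.013,-0.344,0.038,-0.0557,-0.447,-0.146,1,-0.013,-0.344,0.038,-0.0557,-0.447,-0.146,1,-0.013,-0.344,0.038,-0.0557,-0.447,-0.146,1,-0.013,-0.344,0.038,-0.0557,-0.447,-0.146,1,-0.013,-0.344,0.038,-0.0557,-0.447,-0.146,1,-0.013,-0.344,0.038,-0.0557,-0.447,-0.146,1,-0.013,-0.344,0.038,-0.0557,-0.447,-0.146,1,-0.013,-0.344,0.038,-0.0557,-0.447,-0.146,1,-0.013,-0.344,0.038,-0.0557,-0.447,-0.146,1,-0.013,-0.344,0.038,-0.0557,-0.447,-0.146,1,-0.013,-0.344,0.038,-0.0557,-0.447,-0.146,1]}}

```text
time_s: 12.13
position: [0.5832, 0.111, 0.1121]
tool_rot: [[0.643, 0.205, -0.738], [0.128, -0.979, -0.161], [-0.755, 0.009, -0.656]]
ft_force: [0.3, -1.0, -1.3]
grip_width: 0.0531
```

```bash
python3 look.py n; python3 look.py n_s scene;python3 look.py n_t top; python3 - <<'E'
from h import *
R=pose(12.6,-51.7)
delta(np.array([.5923,.1138,.12])-R@t2,R)
import cv2
b=cv2.imread("pics/n_s.png"); cv2.imwrite("pics/n1.png",cv2.resize(b[150:320,230:430],None,fx=3.5,fy=3.5,interpolation=2))
E
```

```text
12.1333 [  2.9  58.2  33.  -10.4 137.   76.8] [0.5832 0.111  0.1121] [[0.643, 0.205, -0.738], [0.128, -0.979, -0.161], [-0.755, 0.009, -0.656]] [ 0.33 -1.03 -1.29] 0.053073173992005215
12.1833 [  2.9  58.9  32.8 -10.6 137.4  76.5] [0.5822 0.1113 0.1067] [[0.629, 0.208, -0.749], [0.13, -0.978, -0.163], [-0.766, 0.005, -0.642]] [ 1.09  0.03 -4.65] 0.05317761524482262
12.2333 [  2.9  58.6  33.2 -10.4 136.8  76.8] [0.5825 0.1112 0.1061] [[0.637, 0.206, -0.742], [0.128, -0.978, -0.161], [-0.76, 0.007, -0.65]] [-1.18  0.29 -2.  ] 0.05344136782398409
rows>= 0.07537842017831714 0.4005032772785658 delta [-0.004, -0.0001, -0.0012, -0.0015, -0.0151, -0.0049]
```

View pics/n.png

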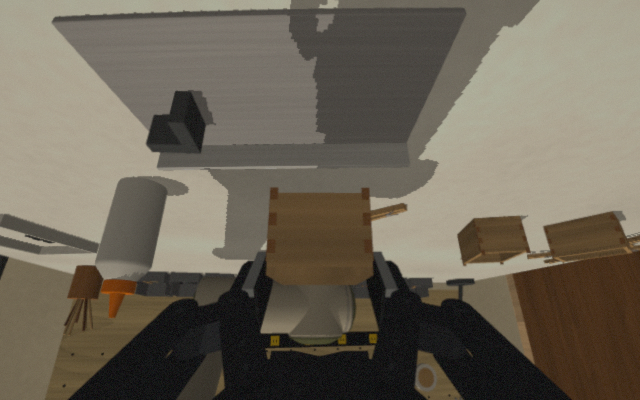

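View pics/n1.png

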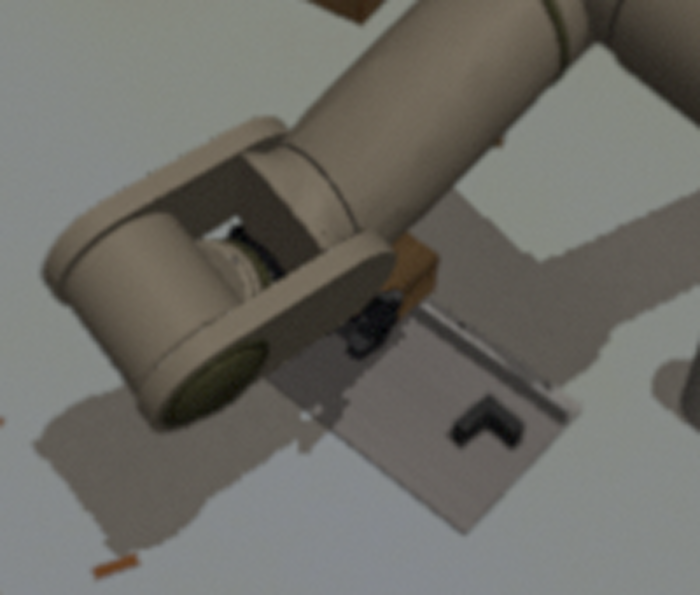

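>>> {"api": "jog_arm", "payload": {"deltas": [-0.004,0,-0.001,-0.0015,-0.015,-0.005,1,-0.004,0,-0.001,-0.0015,-0.015,-0.005,1,-0.004,0,-0.001,-0.0015,-0.015,-0.005,1,-0.004,0,-0.001,-0.0015,-0.015,-0.005,1]}}

```text
time_s: 12.62
position: [0.5816, 0.1106, 0.1164]
tool_rot: [[0.612, 0.218, -0.76], [0.135, -0.976, -0.17], [-0.779, 0.001, -0.627]]
ft_force: [-1.4, -0.1, -1.0]
grip_width: 0.0531
```

```bash
python3 look.py o; python3 -c "
import cv2
a=cv2.imread('pics/o.png');cv2.imwrite('pics/o1.png',cv2.resize(a[110:200,130:450],None,fx=2.5,fy=5,interpolation=2))"
```

```text
12.6167 [  3.   59.1  31.5 -11.5 139.6  75.2] [0.5816 0.1106 0.1164] [[0.612, 0.218, -0.76], [0.135, -0.976, -0.17], [-0.779, 0.001, -0.627]] [-1.4 -0.1 -1. ] 0.053132877775785334
```

View pics/o1.png

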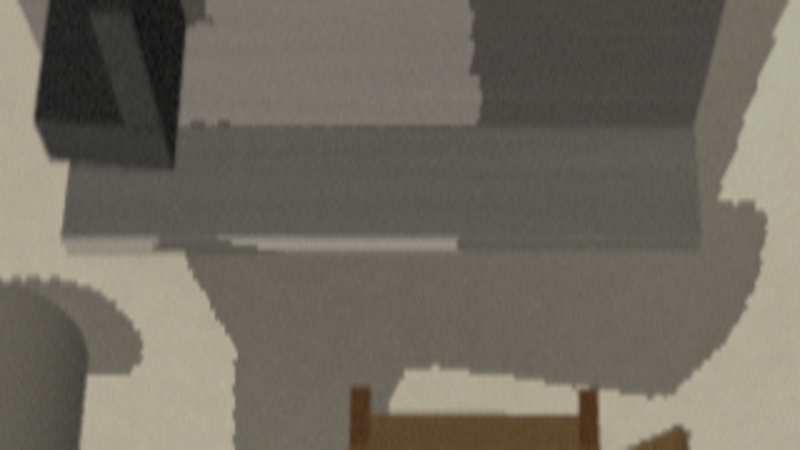

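```bash
python3 - <<'E'
from h import *
import pickle
s=pickle.load(open("pics/o.pkl","rb"))
g=lambda x,y:(130+x/2.5,110+y/5)
F=onplane([g(190,126.5),g(690,123.5)],"wrist",.006,s); T=onplane([g(65,236.5),g(698,235.5)],"wrist",.031,s)
for X in(F,T):
    d=X[0]-X[1]; print(X.round(4).tolist(),"normal yaw",np.degrees(np.arctan2(-d[0],d[1])),np.linalg.norm(d))
print("tool yaw from y", np.degrees(np.arctan2(s["tool_rot"][0,1],-s["tool_rot"][1,1])),"mid top",T.mean(0))
print("tray c",s["position"]+s["tool_rot"]@t2)
E
```

```text
[[0.517, 0.2092, 0.006], [0.5595, 0.0208, 0.006]] normal yaw 12.711585127055862 0.1931893359457559
[[0.5094, 0.2515, 0.031], [0.5602, 0.0209, 0.031]] normal yaw 12.434005344147689 0.23612713268153712
tool yaw from y 12.562749536052358 mid top [0.53482118 0.13617509 0.031     ]
tray c [0.59222749 0.11335396 0.125264  ]
```

```bash
cat > nxt.py <<'E'
from h import *
import sys
n=np.array([np.cos(np.radians(12.6)),np.sin(np.radians(12.6)),0]); f=np.array([n[1],-n[0],0])
mid=np.array([.533,.136,0]); R=pose(12.6,-51.7)
s=env.observe(); c=s["position"]+s["tool_rot"]@t2; r=c-mid
print("t",s["time_s"],"gap x",r@n,"along",r@f,"z",c[2]-.006,"force",s["ft_force"]@n,s["ft_force"]@f,s["ft_force"][2],"tilt",np.degrees(np.arcsin(s["tool_rot"][2,0])),"q",s["q"].round(1),s["grip_width"])
if len(sys.argv)>1:
    a,b=map(float,sys.argv[1:3]); delta(mid+a*n+.035*f+[0,0,b+.006]-R@t2,R)
E
python3 nxt.py .055 .045; python3 nxt.py .055 .032
```

```text
t 12.6667 gap x 0.05284495706788238 along 0.03500632031475968 z 0.11922349028568635 force 0.4561015118854613 -0.18347016257001958 -0.7715098160570589 tilt -51.220708522114606 q [  3.   59.1  31.5 -11.6 139.6  75.2] 0.053101013191531
rows>= 1.7784382833408274 0.06754227361300204 delta [0.0788, -0.0001, 0.0597, 0.0001, -0.0027, -0.0004]
t 12.6667 gap x 0.05284495706788238 along 0.03500632031475968 z 0.11922349028568635 force 0.4561015118854613 -0.18347016257001958 -0.7715098160570589 tilt -51.220708522114606 q [  3.   59.1  31.5 -11.6 139.6  75.2] 0.053101013191531
rows>= 2.0900843509936635 0.06754227361300204 delta [0.0923, -0.0001, 0.0706, 0.0001, -0.0027, -0.0004]
```

>>> {"api": "jog_arm", "payload": {"deltas": [0.015,0,0.011,0,0,0,1,0.03,0,0.022,0,0,0,1,0.045,0,0.034,0,-0.001,0,1,0.06,0,0.045,0,-0.002,0,1,0.07,0,0.053,0,-0.0025,0,1,0.075,0,0.057,0,-0.0027,0,1,0.0788,0,0.0597,0,-0.0027,0,1,0.0788,0,0.0597,0,-0.0027,0,1,0.0788,0,0.0597,0,-0.0027,0,1]}}

```text
time_s: 13.42
position: [0.5836, 0.1111, 0.0414]
tool_rot: [[0.603, 0.218, -0.768], [0.134, -0.976, -0.172], [-0.787, 0.0, -0.617]]
ft_force: [-0.4, -0.5, -0.3]
grip_width: 0.0529
```

```bash
python3 nxt.py .042 .028; python3 look.py p; python3 look.py p_t top;python3 -c "
import cv2
a=cv2.imread('pics/p_t.png');cv2.imwrite('pics/p1.png',cv2.resize(a[110:240,190:330],None,fx=4.5,fy=4.5,interpolation=2))"
```

```text
t 13.4167 gap x 0.05500627923118747 along 0.034908649933345304 z 0.04412965925779621 force -0.5401215755731135 0.3790450424611153 -0.27930166288899416 tilt -51.874966001013995 q [  3.1  63.5  34.1 -10.3 133.4  77. ] 0.052942801161754885
rows>= 0.4971281789989617 0.024673864477284837 delta [0.0063, 0.0001, 0.0269, 0.0001, 0.001, -0.0001]
13.4167 [  3.1  63.5  34.1 -10.3 133.4  77. ] [0.5836 0.1111 0.0414] [[0.603, 0.218, -0.768], [0.134, -0.976, -0.172], [-0.787, 0.0, -0.617]] [-0.44 -0.49 -0.28] 0.052942801161754885
13.4667 [  3.1  63.5  34.1 -10.3 133.4  77. ] [0.5836 0.1111 0.0417] [[0.603, 0.218, -0.767], [0.134, -0.976, -0.172], [-0.786, 0.001, -0.618]] [ 0.71  0.57 -0.88] 0.0532328472222572
```

View pics/p.png

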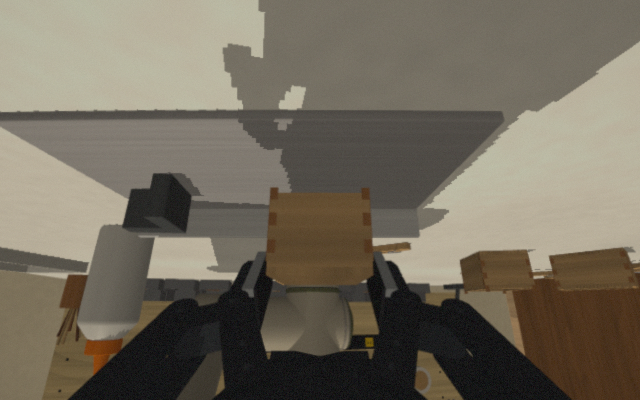

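View pics/p1.png

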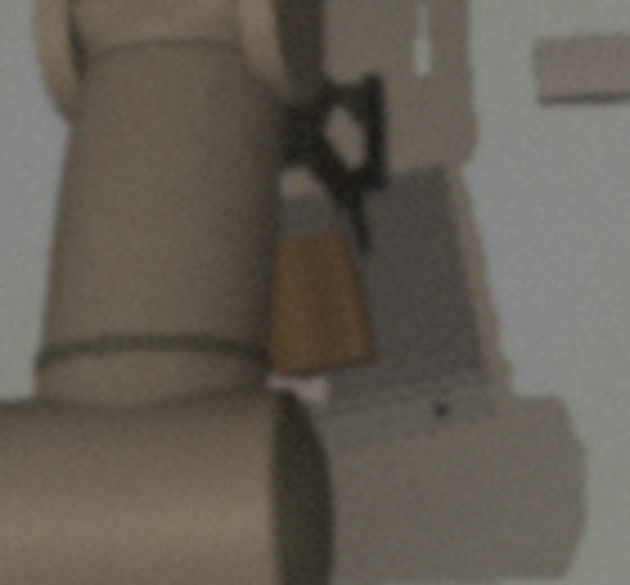

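>>> {"api": "jog_arm", "payload": {"deltas": [0.002,0,0.009,0,0,0,1,0.004,0,0.018,0,0.001,0,1,0.006,0,0.025,0,0.001,0,1,0.0063,0,0.0269,0,0.001,0,1,0.0063,0,0.0269,0,0.001,0,1]}}

```text
time_s: 13.93
position: [0.5706, 0.1083, 0.0251]
tool_rot: [[0.604, 0.218, -0.766], [0.135, -0.976, -0.172], [-0.785, 0.0, -0.619]]
ft_force: [-0.5, 0.3, -1.2]
grip_width: 0.0535
```

```bash
python3 nxt.py .040 .0235;python3 nxt.py .040 .0215
```

```text
t 13.9333 gap x 0.041696706159370656 along 0.03487524642659691 z 0.027859575552256523 force -0.4519273507416877 -0.3943285854740743 -1.2218777718919447 tilt -51.75459522030562 q [  2.9  62.8  38.7  -9.9 129.5  77.7] 0.0535428958148322
rows>= 0.11238913092032764 0.007912993555670897 delta [0.0032, 0.0002, 0.0054, 0.0001, 0.0003, -0.0001]
t 13.9333 gap x 0.041696706159370656 along 0.03487524642659691 z 0.027859575552256523 force -0.4519273507416877 -0.3943285854740743 -1.2218777718919447 tilt -51.75459522030562 q [  2.9  62.8  38.7  -9.9 129.5  77.7] 0.0535428958148322
rows>= 0.15806501493194217 0.007912993555670897 delta [0.0053, 0.0002, 0.007, 0.0001, 0.0003, -0.0001]
```

>>> {"api": "jog_arm", "payload": {"deltas": [0.0015,0,0.0025,0,0,0,1,0.0032,0,0.0054,0,0,0,1,0.004,0,0.006,0,0,0,1,0.0048,0,0.0066,0,0,0,1,0.0053,0,0.007,0,0,0,1,0.0053,0,0.007,0,0,0,1]}}

```text
time_s: 14.43
position: [0.5691, 0.1079, 0.0199]
tool_rot: [[0.604, 0.218, -0.767], [0.135, -0.976, -0.171], [-0.785, 0.0, -0.619]]
ft_force: [-0.2, 0.1, 6.6]
grip_width: 0.0532
```

```bash
python3 nxt.py .036 .0215;python3 look.py r
```

```text
t 14.4333 gap x 0.040149774403007765 along 0.034930822794086554 z 0.02258319914807525 force -0.19472901318245334 -0.15895919690297008 6.6058824901725695 tilt -51.7616720949067 q [  2.9  62.9  39.2  -9.8 128.8  77.8] 0.05322738198361332
rows>= 0.10271577200524724 0.009478876659238652 delta [-0.0023, 0.0001, 0.0052, 0.0, 0.0003, -0.0002]
14.4333 [  2.9  62.9  39.2  -9.8 128.8  77.8] [0.5691 0.1079 0.0199] [[0.604, 0.218, -0.767], [0.135, -0.976, -0.171], [-0.785, 0.0, -0.619]] [-0.22  0.11  6.61] 0.05322738198361332
```

View pics/r.png

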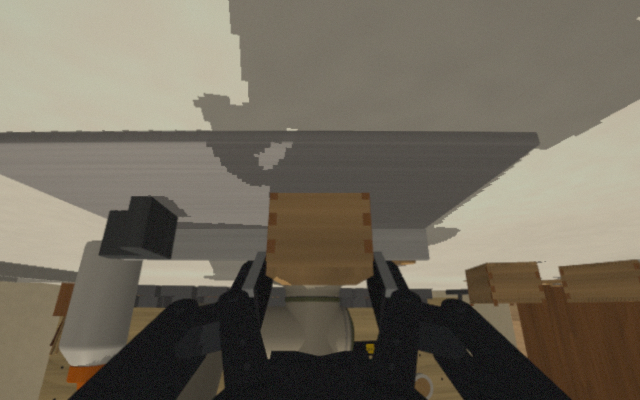

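>>> {"api": "jog_arm", "payload": {"deltas": [-0.0008,0,0.0006,0,0,0,1,-0.0016,0,0.0016,0,0,0,1,-0.002,0,0.0023,0,0,0,1,-0.0024,0,0.0027,0,0,0,1,-0.0024,0,0.0027,0,0,0,1]}}

```text
time_s: 14.9
position: [0.567, 0.1074, 0.0198]
tool_rot: [[0.606, 0.218, -0.765], [0.135, -0.976, -0.171], [-0.784, 0.001, -0.621]]
ft_force: [4.1, 0.8, 5.3]
grip_width: 0.0534
```

```bash
python3 nxt.py .036 .0215
```

```text
t 14.9 gap x 0.038018766846698776 along 0.034962360908173326 z 0.02254998301671099 force 4.154939346231643 0.06497811904546956 5.255607535109189 tilt -51.61829038809378 q [  2.9  62.6  40.   -9.7 128.3  77.9] 0.05342308604143939
rows>= 0.054668976360775695 0.012159320467237023 delta [-0.0006, 0.0, 0.003, 0.0001, -0.0005, -0.0001]
```

>>> {"api": "jog_arm", "payload": {"deltas": [-0.0008,0,0.001,0,0,0,1,-0.0013,0,0.0016,0,0,0,1,-0.0016,0,0.0021,0,0,0,1,-0.0016,0,0.0021,0,0,0,1]}}

```text
time_s: 15.23
position: [0.5662, 0.1072, 0.0197]
tool_rot: [[0.609, 0.218, -0.762], [0.136, -0.976, -0.171], [-0.781, 0.001, -0.624]]
ft_force: [11.2, 3.4, 5.6]
grip_width: 0.0529
```

```bash
python3 nxt.py .036 .0215;python3 look.py u_t top;python3 look.py u_s scene;python3 -c "
import cv2
a=cv2.imread('pics/u_t.png');cv2.imwrite('pics/u1.png',cv2.resize(a[140:230,230:310],None,fx=6,fy=6,interpolation=2))"
```

```text
t 15.2333 gap x 0.03714748191717525 along 0.03497040765759021 z 0.022458266398249445 force 11.697772559422832 -0.8765281430289827 5.613206754567235 tilt -51.37144460312442 q [  2.9  62.3  40.4  -9.7 127.8  77.9] 0.05289064868938619
rows>= 0.035865148650807394 0.046228693023301355 delta [-0.0001, 0.0, 0.002, 0.0002, -0.0018, -0.0001]
15.2333 [  2.9  62.3  40.4  -9.7 127.8  77.9] [0.5662 0.1072 0.0197] [[0.609, 0.218, -0.762], [0.136, -0.976, -0.171], [-0.781, 0.001, -0.624]] [11.22  3.41  5.61] 0.05289064868938619
15.2833 [  2.9  62.3  40.4  -9.7 127.8  77.9] [0.5662 0.1072 0.0197] [[0.609, 0.218, -0.762], [0.136, -0.976, -0.171], [-0.781, 0.001, -0.624]] [11.14  3.62  6.69] 0.053411894679804055
```

View pics/u1.png

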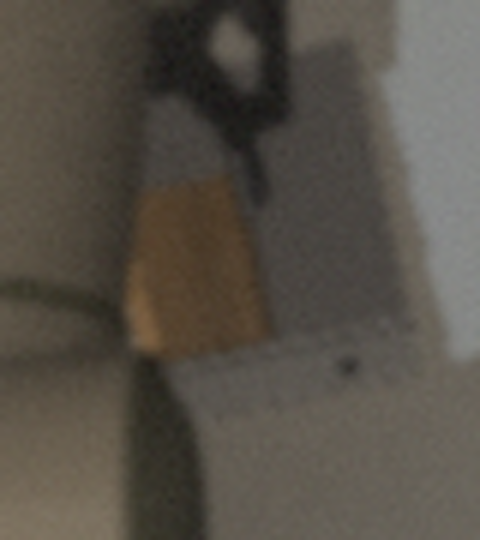

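>>> {"api": "jog_arm", "payload": {"deltas": [0.0008,0,-0.001,0,0,0,1,0.0012,0,-0.0015,0,0,0,1,0.0012,0,-0.0015,0,0,0,1]}}

```text
time_s: 15.58
position: [0.5662, 0.1072, 0.0198]
tool_rot: [[0.605, 0.218, -0.766], [0.135, -0.976, -0.171], [-0.785, 0.001, -0.619]]
ft_force: [2.1, -0.5, 6.9]
grip_width: 0.0535
```

```bash
python3 nxt.py .036 .0215
```

```text
t 15.5833 gap x 0.037134509669128415 along 0.03495403647879113 z 0.022561094333620302 force 1.9082830668480875 0.9164762136848059 6.885779168051272 tilt -51.72104977365437 q [  2.9  62.5  40.1  -9.7 128.2  77.9] 0.05346639271318477
rows>= 0.03727896737901695 0.0053108920700673246 delta [0.0002, 0.0001, 0.0021, 0.0001, 0.0001, -0.0002]
```

Seated on the plate and against the fence, with the push eased off. Open and back away.

>>> {"api": "jog_arm", "payload": {"deltas": [0,0,0,0,0,0,-0.2,0,0,0,0,0,0,-0.4,0,0,0,0,0,0,-1,0,0,0,0,0,0,-1,0,0,0,0,0,0,-1,0,0,0,0,0,0,-1,0,0,-0.02,0,0,0,-1,0,0,-0.05,0,0,0,-1,0,0,-0.08,0,0,0,-1,0,0,-0.11,0,0,0,-1,0,0,-0.13,0,0,0,-1,0,0,-0.13,0,0,0,-1]}}

```text
time_s: 16.58
position: [0.6326, 0.1226, 0.0769]
tool_rot: [[0.603, 0.218, -0.767], [0.135, -0.976, -0.172], [-0.786, -0.0, -0.618]]
ft_force: [-0.6, -0.2, -0.4]
grip_width: 0.0852
```

```bash
python3 look.py v;python3 -c "
from h import *
s=env.observe()
delta(np.array([.60,.06,.25]),pose(0,-10))"
```

```text
16.5833 [  3.7  69.9  12.8 -13.4 148.1  73. ] [0.6326 0.1226 0.0769] [[0.603, 0.218, -0.767], [0.135, -0.976, -0.172], [-0.786, -0.0, -0.618]] [-0.56 -0.21 -0.41] 0.08523642432047282
rows>= 4.482030770306059 6.062994468442361 delta [-0.2189, 0.0717, -0.0951, 0.0368, 0.2303, 0.0615]
```

View pics/v.png

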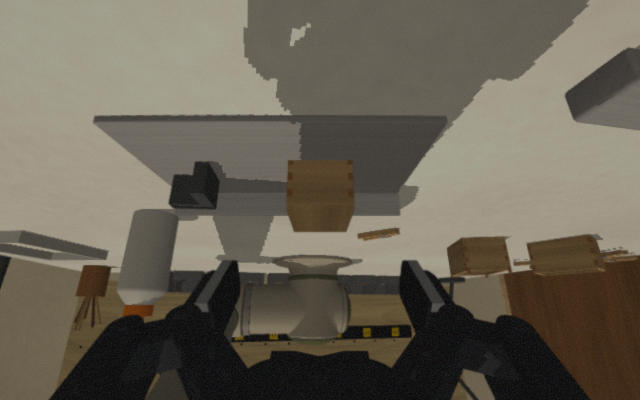

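```bash
python3 -c "
from h import *
delta(np.array([.52,-.12,.27]),pose(-10,-5))"
```

```text
rows>= 7.911658082286139 7.19832975389742 delta [-0.3369, 0.2826, 0.0111, 0.0613, 0.2556, 0.1136]
```

>>> {"api": "jog_arm", "payload": {"deltas": [-0.05,0,-0.01,0,0.03,0,-1,-0.12,0.05,-0.03,0.02,0.08,0.04,-1,-0.337,0.283,0.011,0.061,0.256,0.114,-1,-0.337,0.283,0.011,0.061,0.256,0.114,-1,-0.337,0.283,0.011,0.061,0.256,0.114,-1,-0.337,0.283,0.011,0.061,0.256,0.114,-1,-0.337,0.283,0.011,0.061,0.256,0.114,-1,-0.337,0.283,0.011,0.061,0.256,0.114,-1,-0.337,0.283,0.011,0.061,0.256,0.114,-1,-0.337,0.283,0.011,0.061,0.256,0.114,-1,-0.337,0.283,0.011,0.061,0.256,0.114,-1,-0.337,0.283,0.011,0.061,0.256,0.114,-1]}}

```text
time_s: 17.63
position: [0.5205, -0.1194, 0.2698]
tool_rot: [[0.981, -0.173, -0.085], [-0.173, -0.985, 0.015], [-0.086, 0.0, -0.996]]
ft_force: [-0.2, -0.3, -0.7]
grip_width: 0.0854
```

```bash
python3 look.py w_t top;python3 look.py w_s scene;python3 -c "
import cv2
a=cv2.imread('pics/w_t.png');cv2.imwrite('pics/w1.png',cv2.resize(a[135:235,190:310],None,fx=6,fy=6,interpolation=2))
a=cv2.imread('pics/w_s.png');cv2.imwrite('pics/w2.png',cv2.resize(a[170:310,230:420],None,fx=4,fy=4,interpolation=2))"
```

```text
17.6333 [-24.9  20.5  64.6  -1.3  99.6  74.9] [ 0.5205 -0.1194  0.2698] [[0.981, -0.173, -0.085], [-0.173, -0.985, 0.015], [-0.086, 0.0, -0.996]] [-0.17 -0.31 -0.72] 0.08543084041653762
17.6833 [-24.9  20.6  64.6  -1.3  99.6  74.9] [ 0.5206 -0.1192  0.2696] [[0.981, -0.173, -0.086], [-0.172, -0.985, 0.015], [-0.087, 0.0, -0.996]] [-0.12 -0.42  0.07] 0.08530298328341486
```

View pics/w1.png

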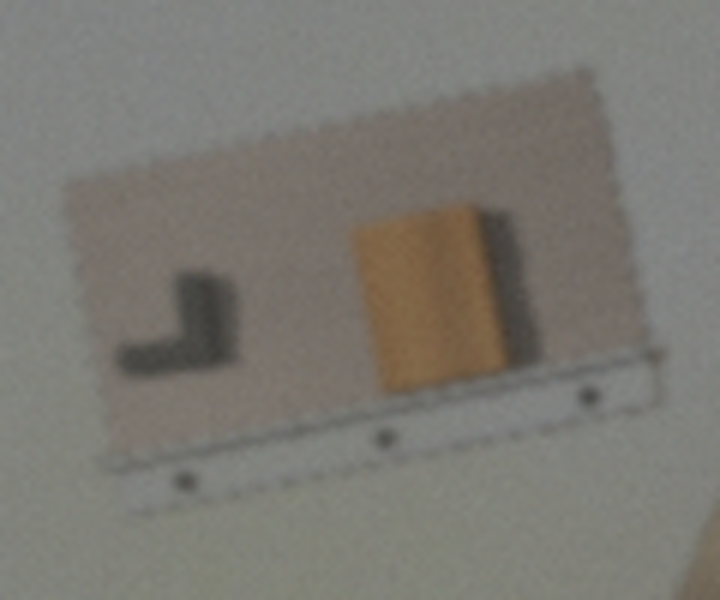

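View pics/w2.png

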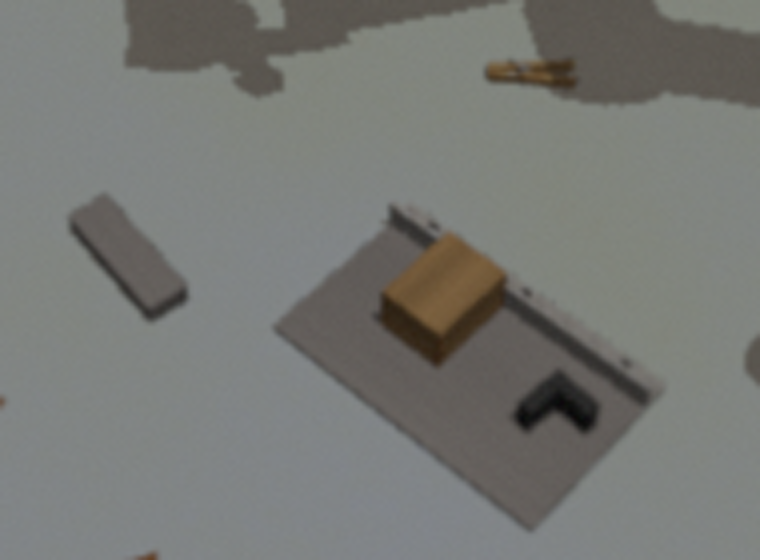

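View pics/w_t.png

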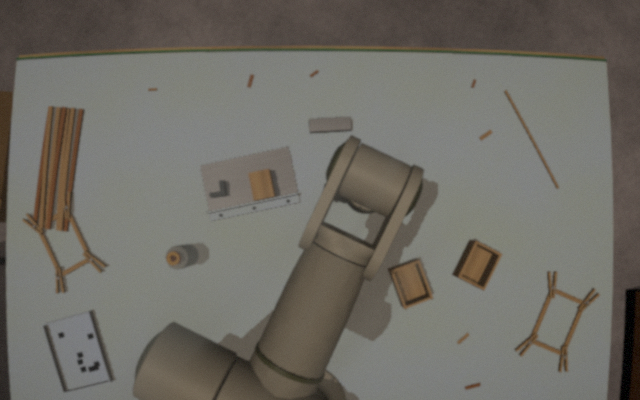

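```bash
python3 - <<'E'
from m import *
n=np.array([np.cos(np.radians(12.6)),np.sin(np.radians(12.6)),0])
for c in blobs("pics/w_t.png",lo=(8,70,50)):
    r=cv2.minAreaRect(c)
    if r[0][0]<300 and 150<r[0][1]<210 and r[0][0]>220:
        W=onplane(cv2.boxPoints(r),"top",.05); print(W.round(4).tolist(),W.mean(0).round(4),"n range",(W@n).round(4))
        for i in range(4):
            d=W[i]-W[i-1]; print(np.linalg.norm(d).round(4),np.degrees(np.arctan2(d[1],d[0])).round(1))
g=lambda x,y:(190+x/6,135+y/6)
for z in (.006,.031):
    F=onplane([g(105,468),g(655,353)],"top",z); print(z,F.round(4).tolist(),(F@n).round(4))
W=onplane([g(385,392),g(505,370),g(475,206),g(357,228)],"top",.05); print((W@n).round(4),W.mean(0))
# scene: tray top corners, fence-side
h=lambda x,y:(230+x/4,170+y/4)
W=onplane([h(446,234),h(506,281),h(440,334),h(382,291)],"scene",.05); print("scene",W.round(4).tolist(),(W@n).round(4),W.mean(0))
W=onplane([h(437,366),h(384,322)],"scene",.006); print("foot outer",(W@n).round(4))
F=onplane([h(388,225),h(648,402)],"scene",.006); print("fence foot",F.round(4).tolist(),(F@n).round(4))
E
```

```text
[[0.6061, 0.145, 0.05], [0.618, 0.0898, 0.05], [0.5478, 0.0739, 0.05], [0.5358, 0.1289, 0.05]] [0.5769 0.1094 0.05  ] n range [0.6231 0.6227 0.5508 0.551 ]
0.0721 12.9
0.0565 -77.8
0.072 -167.3
0.0563 102.4
0.006 [[0.5032, 0.2564, 0.006], [0.5556, 0.0157, 0.006]] [0.547  0.5456]
0.031 [[0.5027, 0.2505, 0.031], [0.5541, 0.0145, 0.031]] [0.5452 0.5439]
[0.5503 0.5488 0.6192 0.6207] [0.57494913 0.10842093 0.05      ]
scene [[0.5514, 0.0784, 0.05], [0.5417, 0.1355, 0.05], [0.6062, 0.1445, 0.05], [0.6179, 0.0925, 0.05]] [0.5552 0.5582 0.6231 0.6232] [0.57928129 0.11271422 0.05      ]
foot outer [0.6217 0.6191]
fence foot [[0.5606, 0.0211, 0.006], [0.5026, 0.2509, 0.006]] [0.5517 0.5452]
```

The top view leaves the gap to the fence uncertain, at 3–6 mm, so I'll put the wrist camera directly above it.

```bash
python3 -c "
from h import *
delta(np.array([.461,.083,.10]),pose(12.6,0))"
```

```text
rows>= 6.48514524020825 3.2204942523366102 delta [-0.1045, -0.2518, 0.236, -0.0054, 0.0274, -0.125]
```

>>> {"api": "jog_arm", "payload": {"deltas": [-0.1045,-0.252,0.1,0,0.027,-0.125,-1,-0.1045,-0.252,0.1,0,0.027,-0.125,-1,-0.1045,-0.252,0.1,0,0.027,-0.125,-1,-0.1045,-0.252,0.12,0,0.027,-0.125,-1,-0.1045,-0.252,0.14,0,0.027,-0.125,-1,-0.1045,-0.252,0.16,0,0.027,-0.125,-1,-0.1045,-0.252,0.19,-0.005,0.027,-0.125,-1,-0.1045,-0.252,0.22,-0.005,0.027,-0.125,-1,-0.1045,-0.252,0.236,-0.005,0.027,-0.125,-1,-0.1045,-0.252,0.236,-0.005,0.027,-0.125,-1,-0.1045,-0.252,0.236,-0.005,0.027,-0.125,-1]}}

```text
time_s: 18.65
position: [0.4611, 0.0826, 0.1004]
tool_rot: [[0.976, 0.217, -0.001], [0.217, -0.976, 0.0], [-0.001, -0.001, -1.0]]
ft_force: [-0.3, -0.1, -0.1]
grip_width: 0.0856
```

```bash
python3 look.py x;python3 -c "
import cv2
a=cv2.imread('pics/x.png');cv2.imwrite('pics/x1.png',cv2.resize(a[0:200,200:460],None,fx=3,fy=3,interpolation=2))"
```

```text
18.65 [-4.4 19.7 95.7  0.  64.6 73.1] [0.4611 0.0826 0.1004] [[0.976, 0.217, -0.001], [0.217, -0.976, 0.0], [-0.001, -0.001, -1.0]] [-0.32 -0.09 -0.1 ] 0.08559550476848017
```

View pics/x1.png

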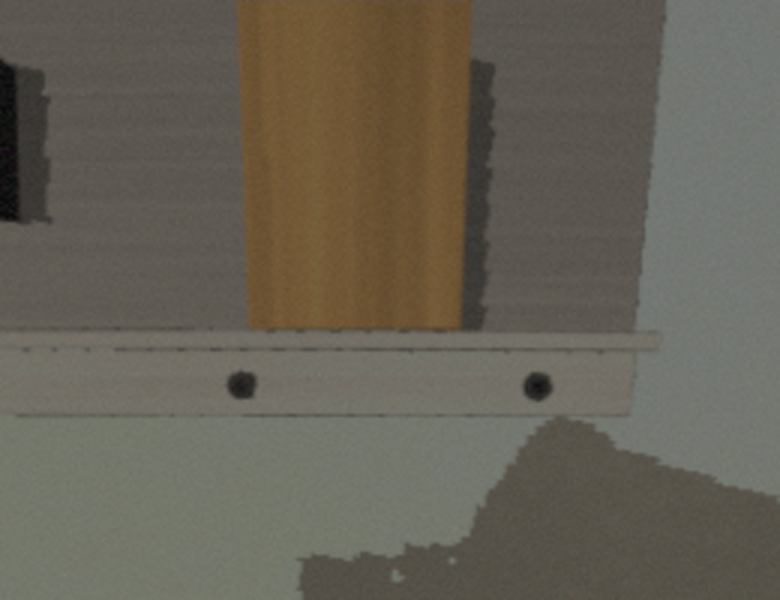

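From straight above, the tray's end edge (zoomed row 328) meets the fence's upright (row 331) and is parallel to it. Nothing is touching the robot, so I'll hand in.

```bash
python3 -c "
from rig import close_job
print(close_job())"
```

```text
the job is handed in; nothing more can be done
None
```

The tray is open side down on the gluing plate, with one end wall against the fence, and I handed the job in at about 18.7 s. No verdict was reported.

**What I did:** I gripped the small tray across its width, turned it 90° and stood it on an end wall on the bench. Then I regripped it and turned it another 90° in the same direction. I lowered it onto the plate in the grip, slid it gently against the fence, eased off, released it and backed away.

**Last checks:**
- **Flat:** it touched the plate with its centre 22.6 mm above the surface by my estimate; 22 mm is ideal.
- **Against the fence:** sideways force rose to about 11 N at contact. The final wrist picture, taken from directly above, shows the end wall meeting the fence with no visible gap.
- **Square:** the tray's axis measured 12.2–12.9° against the fence's 12.4–12.7°.
- **Position:** its centre is about 35 mm from the fence's middle, on the side away from the angle block.
- **Other objects:** I saw no movement of the angle block, bar, peg or bottle in the pictures, but did not measure them.

**Disagreements:**
- The top view first suggested a 3–6 mm gap at the fence; the close-up from above did not bear this out.
- The task says the fence faces roughly world +y. All the cameras show it along the plate's side nearest the robot (towards −x), and I followed the pictures.
- One joint came within about 0.1° of its range limit (12.8° against 12.68°) while backing away, without passing it in the readings I took.

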